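Empty the bending mould and set the pail in the drying warmer

ROBOT

A 6-joint arm with a two-finger parallel gripper is mounted at the origin on the work surface. World frame = base frame: x ahead of the robot, y to its left, z up, the work surface at z = 0. Lengths are in m, angles in degrees, forces in N, time in s.
With the tool pointing down it reaches from about 0.4 to 0.825 m from the base axis. Payload 7 kg.
Tool frame: the origin (TCP) lies midway between the tips of the shut fingers; the grasp point (between the pads) lies r.hold_point_z behind it (r.hold_point_z is the distance from the TCP to the grasp point, in m); z points along the fingers, x is the direction in which the jaws open and shut, and the axes are right-handed (so a half turn about z gives the same grasp; the last joint's range is limited). The gripper opens to 88 mm and grips with 3 to 60 N. Pads are 19 mm wide; open, the fingers measure 130 mm over their backs; the gripper's body (78 mm by 193 mm) begins 47 mm behind the grasp point.
Start: joints at [89.158, 20.546, 0.682, 0, -70.136, -16.507], TCP at [0.201, 0.644, 0.227] pointing down, gripper open.
Joint ranges: [-176.03, 176.03], [-82.01, 121.73], [-58.28, 71.71], [-173.87, 95.51], [-174.79, -0.11], [-173.66, 173.66]. Speed limits (degrees/s): [136.94, 136.94, 172.46, 180, 180, 180].

INTERFACE

Orientations are given as [roll, pitch, yaw] about the fixed x, y, z axes, in that order (R = Rz(yaw) Ry(pitch) Rx(roll)).
In Python, from plant import get_state, viewer, close_job, r gives the robot as it stands.
- The arm moves only by the tool apply_moves, never from a script. Its argument "plan" is a list of rows, each a list of 3 entries, a list of its own where there are three numbers: the closure in counts, from 0 (fully open) to 255 (shut), then the shift along the tool's x, y, z in units of 50 mm (1.0 is 50 mm), then the turn about the tool's z in units of 6 degrees (1.0 is 6 degrees). A call has 1 to 12 rows; each row shifts and turns the commanded pose from where the row before left it, along the tool's axes as they then stand; what a row does not reach is not made up. A row lasts 1/8 s, in which the tool goes at most 62.5 mm and 10.7 degrees, less where a joint would pass 70% of its speed; a pose out of reach is approached as far as the arm can. A call is refused whole if a number of a shift passes 1 or a number of a turn 1, either way. A call with a gripper value outside its range is refused whole. The fingers move at their own pace and stop on an object; "squeeze" is the grip in N (left out, the last holds). Time passes only in rows, so rows that do not move let the fingers close. It gives the time, the measured TCP pose, the force and the opening at its end, in the units of the state.
- get_state(): the state, without advancing time (a new reading comes with each control period).
- viewer.capture(name): name is "scene" or "top"; returns a dict with "frame" (384x512x3 uint8, blue, green, red), "K" (3x3 intrinsics, pixels), "R" (3x3) and "t" (3): a world point X has camera coordinates R X + t. Camera axes: x right, y down, z forward; pixel columns grow to the right and rows downward; lengths in m; the calibration is good to about 2 mm. A picture is of the moment at which its call begins. There is no depth.
- close_job(): hands the job in, once; it reports no verdict.
The state is a dict: "time_s": time; "joints": joint angles; "qd": joint speeds; "joint_torque": joint torques, N m; "tcp_pos": TCP position; "eef_rot": TCP orientation; "contact_force": force on the tool from outside, world axes, zero at the start; "moment": the same for the moment, N m; "gripper_width": finger opening in m.
Only numpy, scipy, OpenCV 4.12 (cv2) and the standard library are available. Lean on these libraries where they do the work, as an engineer would, in place of code of your own. Each camera call takes 0.05 s, during which the arm holds its last target.

TASK

Lift every formed drawer pull out of the open wooden mould (there are three or four) and put them all in the small metal pail. Then raise the pail's folded-down wire bail upright while the pail stands on the bench, lift the pail by the bail's grip, and lower it into the warmer's tapered well so that it sits fully home and level. Finally lay the bail down flat again, to either side, and push the warmer's toggle lever fully over to its other side, leaving the bowl, brush and knife alone.

Things in the scene. Friction and masses are not known exactly. Their poses are not given: they have to be found in the camera images.
- pull1: pale bent-wood drawer pull, 40 g: strip 10 mm thick, 44 wide, bent to a bow 86 long. Origin: centre of its straight middle (32 long), mid thickness and width. x along the straight, y through the thickness (27 mm end legs bend 36 degrees to -y), z along the 44 mm width. Starts z up in the mould, 32 mm proud; grip across the 10 mm, or if tipped over across the 44 mm. None if absent
- pull2: pale bent-wood drawer pull, 40 g: strip 10 mm thick, 44 wide, bent to a bow 86 long. Origin: centre of its straight middle (32 long), mid thickness and width. x along the straight, y through the thickness (27 mm end legs bend 36 degrees to -y), z along the 44 mm width. Starts z up in the mould, 32 mm proud; grip across the 10 mm, or if tipped over across the 44 mm. None if absent
- pull3: pale bent-wood drawer pull, 40 g: strip 10 mm thick, 44 wide, bent to a bow 86 long. Origin: centre of its straight middle (32 long), mid thickness and width. x along the straight, y through the thickness (27 mm end legs bend 36 degrees to -y), z along the 44 mm width. Starts z up in the mould, 32 mm proud; grip across the 10 mm, or if tipped over across the 44 mm. None if absent
- pull4: pale bent-wood drawer pull, 40 g: strip 10 mm thick, 44 wide, bent to a bow 86 long. Origin: centre of its straight middle (32 long), mid thickness and width. x along the straight, y through the thickness (27 mm end legs bend 36 degrees to -y), z along the 44 mm width. Starts z up in the mould, 32 mm proud; grip across the 10 mm, or if tipped over across the 44 mm. None if absent
- mould_bed: fixed mould of dark wood blocks on a dark steel base plate, 232 x 176 mm, top face 20 mm above the bench. Origin: centre of its underside. Four cavities 12 mm deep (floor 8 mm above the bench), 2 mm play round a pull; in the mould's frame the pulls' origins start at x = -57 or 57, y = -40 or 47, z = 30 mm, axes as the mould's
- pail: open aluminium pail, about 0.5 kg, 113 mm tall: foot radius 41 mm, a cone up to radius 74 at height 55, then nearly straight to the rim (outer radius 79, mouth radius 73; wall 4, inner floor radius 38, 4 mm up). Origin: centre of its underside, z up. The bail hinges about the pail's y axis at height 98 mm; the folded bail reaches out to +x
- bail (a joint): angle of the pail's wire bail (rad): 0 folded down, level, pointing to the pail's +x; pi/2 upright above the pail; pi folded to -x. Its hinge is slightly stiff (0.045 N m), so the bail stays where it is left
- bail_grip (a point): middle of the bail's wooden grip sleeve (turns freely on the wire, 12 mm diameter, 76 mm long, along the pail's y), 125 mm from the hinge axis; folded, it is 40 mm clear of the pail's rim. At bail angle a it lies in the pail's frame at x = 125 cos a, y = 0, z = 98 + 125 sin a mm
- warmer: fixed grey drying warmer: round housing of radius 97 mm, 70 mm high, with a conical well open at the top (radius 71 mm at the top, matching the pail's cone); a low foot on its -y side carries the toggle lever. Origin: centre of the housing's underside; x is the direction the lever is thrown
- well_seat (a point): point on the warmer's axis, 20 mm above the bench, where the pail's origin lies when the pail sits fully home
- switch (a joint): angle of the warmer's toggle lever (rad): 0 as found, leaning to the warmer's -x; 1.0 fully over, leaning to +x. It stays where it is left; moved by about 1 N at its knob
- switch_tip (a point): centre of the lever's black ball knob (26 mm diameter), 75 mm from its pivot, which is 42 mm above the bench and 160 mm from the warmer's axis on its -y side. It swings in the upright plane along the warmer's x, 108 mm above the bench at either end, 117 mm at mid-swing
- bowl: white ceramic bowl, 110 mm across, 60 mm tall, bystander; origin at the centre of its underside
- brush: glue brush 190 mm long lying on the bench, bystander; origin at its middle
- veneer_knife: veneer knife 220 mm long with dark handle, lying on the bench, bystander; origin on its underside near the middle

How it is judged (in metres and radians):
On the way, in this order (a step that is already met when the one before it is completed fails the run):
1. every pull is in the pail (horizontal distance between each of pull1, pull2, pull3, pull4 and pail below 0.072 m and z of pull1 in the frame of pail between 0 and 0.13 m and z of pull2 in the frame of pail between 0 and 0.13 m and z of pull3 in the frame of pail between 0 and 0.13 m and z of pull4 in the frame of pail between 0 and 0.13 m), for 0.3 s.
2. the bail is upright (within 15 degrees) with the pail standing on the bench (value of joint bail between 1.3 and 1.85 rad and height (world z) of pail below 0.012 m and angle between pail's own z axis and vertical below 0.12 rad), for 0.2 s.
3. the pail hangs from the gripper by the bail's grip, more than 50 mm off the bench (height (world z) of pail above 0.05 m and distance between the grasp point and bail_grip below 0.05 m and angle between pail's own z axis and vertical below 0.4 rad), for 0.2 s.
4. the pail sits home and level in the well (horizontal distance between pail and well_seat below 0.006 m and z of pail in the frame of well_seat between -0.008 and 0.008 m and angle between pail's own z axis and vertical below 0.08 rad), for 0.3 s.
5. the lever is fully over (value of joint switch above 0.9 rad), for 0.1 s.
At the end, for the whole second after the job is handed in: The pail sits home in the warmer's well (axis within 6 mm, height within 8 mm, tilt under 0.08 rad) and at rest, every pull that was there lies in the pail, the bail is folded down (within 0.3 rad of flat, either side), and the lever is fully over (above 0.9 rad) (all of step 1 and all of step 4 and (value of joint bail below 0.3 rad or value of joint bail above 2.84 rad) and value of joint switch above 0.9 rad and linear speed of pail below 0.02 m/s); the robot touches nothing.
It fails at once if the bowl is pushed more than 30 mm from its place (distance of bowl from where it was at the start of the episode above 0.03 m).
It fails at once if the brush is pushed more than 30 mm from its place (distance of brush from where it was at the start of the episode above 0.03 m).
It fails at once if the veneer knife is pushed more than 30 mm from its place (distance of veneer_knife from where it was at the start of the episode above 0.03 m).
Of pull1, pull2, pull3, pull4 only 3 to 4 are there at a start; the rules pass over those that are not, and their reading is None.
At some moment in a run one of pull1, pull2, pull3, pull4 may be knocked a few centimetres aside while the robot is not near it.
Once in a run the grip may slacken for a moment while it holds something.
It also fails if it takes over 208 s, if anything falls off the work surface, if the arm or the gripper's body presses on something with over 40 N, if the wrist force passes 120 N, or if a joint passes its speed limit or range.

## Working session

There is one attempt and no reset: what is moved stays moved. The work goes in short steps, Python scripts to look and compute and a tool call to move; the robot and the scene stay as the last step left them, time stands still between calls to the robot, and variables do not carry over. Pictures are saved under pics/ and viewed, and the job is handed in when it is done.

Besides the shell and the picture viewer there is one more tool, called after "Request:" as a command line: name --argument value ..., lists and objects as JSON in quotes. apply_moves: Moves the arm, as the interface text tells. Its arguments: {"type":"object","properties":{"plan":{"type":"array","items":{"type":"array"}},"squeeze":{"type":"number"}},"required":["plan"]}

```bash
ls; mkdir -p pics
python3 - <<'E'
from plant import get_state, viewer, r
import cv2, numpy as np
print(get_state(), r.hold_point_z)
for n in ("scene","top"):
    c=viewer.capture(n); cv2.imwrite(f"pics/{n}0.png",c["frame"]); print(n,c["K"],c["R"],c["t"])
E
```

```text
pics
{'time_s': 0.0, 'joints': array([ 8.91571392e+01,  2.05902664e+01,  6.32584968e-01, -2.29292858e-02,
       -7.01348639e+01, -1.65069495e+01]), 'qd': array([ 0.04283675,  0.00527744, -0.07075873,  0.1263017 ,  0.06745638,
       -0.0408929 ]), 'joint_torque': array([ 5.02512721e-04, -5.82715523e+01,  2.93049198e+01,  6.99704692e+00,
        6.81616933e-03, -1.63081031e-04]), 'tcp_pos': array([0.20114994, 0.64380466, 0.22561801]), 'eef_rot': array([-1.79994369e+02, -9.48561811e-02, -1.07357624e+02]), 'contact_force': array([-0.14664538, -0.59940155, -0.72673953]), 'moment': array([ 0.03594296, -0.00425531,  0.00628228]), 'gripper_width': 0.08775497958457311} 0.0188
scene [[445.46399979   0.         253.64735872]
 [  0.         445.46399979 194.22049168]
 [  0.           0.           1.        ]] [[ 0.8659663   0.49990237 -0.01414148]
 [ 0.28996081 -0.52492806 -0.80023326]
 [-0.40746176  0.68887456 -0.59952211]] [-0.50428959 -0.1453039   1.40222281]
top [[473.40694627   0.         250.35856684]
 [  0.         473.40694627 189.60610641]
 [  0.           0.           1.        ]] [[ 0.01780894 -0.99971532  0.01587815]
 [-0.9913983  -0.01971577 -0.12938582]
 [ 0.12966203 -0.01343734 -0.99146719]] [-0.05307273  0.62404779  1.1781068 ]
```

View pics/scene0.png

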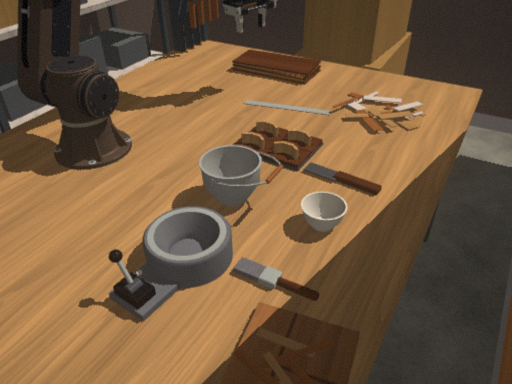

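View pics/top0.png

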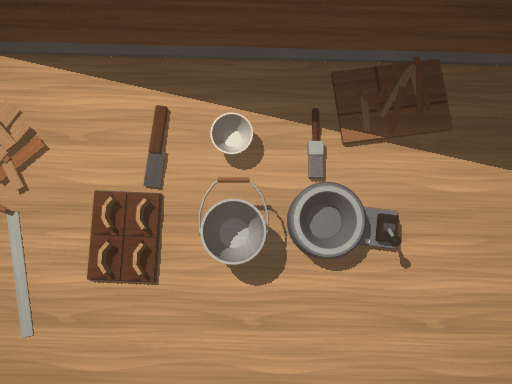

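```bash
cat > h.py <<'E'
import cv2, numpy as np
from plant import get_state, viewer, r
def ray(c,u,v,z):
    "pixel -> world point on plane z"
    K,R,t=c["K"],c["R"],c["t"]
    d=R.T@np.linalg.solve(K,[u,v,1.]); o=-R.T@t
    return o+d*(z-o[2])/d[2]
def proj(c,X):
    p=c["K"]@(c["R"]@np.array(X,float)+c["t"]); return p[:2]/p[2]
def tri(c1,p1,c2,p2):
    P1=c1["K"]@np.c_[c1["R"],c1["t"]];P2=c2["K"]@np.c_[c2["R"],c2["t"]]
    X=cv2.triangulatePoints(P1,P2,np.array(p1,float).reshape(2,1),np.array(p2,float).reshape(2,1)); return (X[:3]/X[3]).ravel()
def crop(f,x0,y0,x1,y1,s,name):
    cv2.imwrite(name,cv2.resize(f[y0:y1,x0:x1],None,fx=s,fy=s,interpolation=cv2.INTER_CUBIC))
def info():
    s=get_state(); print("t",round(s["time_s"],2),"tcp",s["tcp_pos"].round(4),"rot",s["eef_rot"].round(2),"w",round(s["gripper_width"],4),"F",s["contact_force"].round(1),"j",s["joints"].round(1))
E
python3 - <<'E'
from h import *
c=viewer.capture("top");f=c["frame"]
crop(f,80,180,180,290,6,"pics/mould.png"); crop(f,185,165,285,275,6,"pics/pail.png"); crop(f,280,170,420,275,5,"pics/warm.png")
d=viewer.capture("scene");crop(d["frame"],100,90,370,320,2.9,"pics/sc.png")
E
```

```text
(no output)
```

View pics/mould.png

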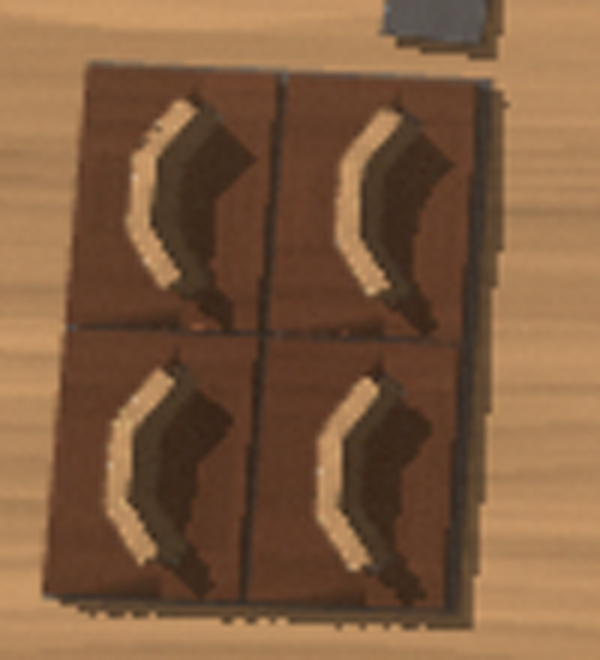

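View pics/pail.png

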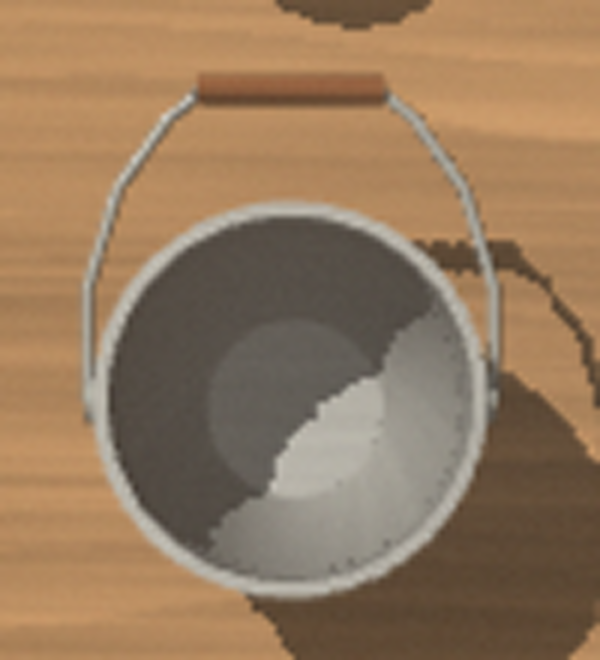

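View pics/warm.png

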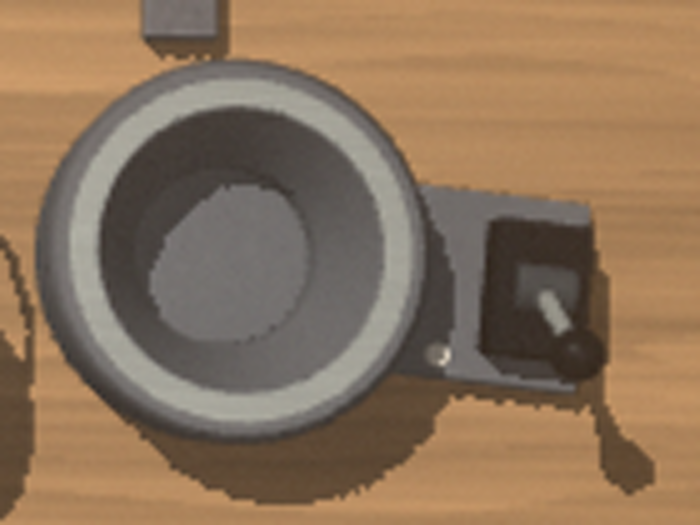

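View pics/sc.png

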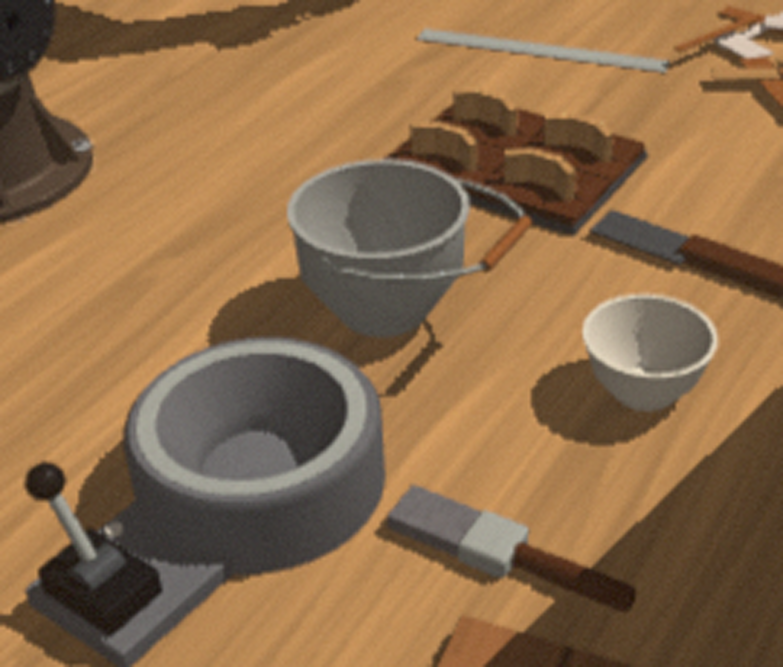

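Run:
```python
from h import *
c=viewer.capture("top");f=c["frame"]
d=viewer.capture("scene")
# pulls
hsv=cv2.cvtColor(f,cv2.COLOR_BGR2HSV)
m=np.zeros(f.shape[:2],np.uint8); m[192:280,94:155]=255
mask=((f[...,2]>140)&(m>0)).astype(np.uint8)
n,l,st,ce=cv2.connectedComponentsWithStats(mask)
C=[]
for i in range(1,n):
    if st[i,4]>40:
        ys,xs=np.where(l==i); P=np.array([ray(c,x,y,.052)[:2] for x,y in zip(xs,ys)])
        mu=P.mean(0); w,v=np.linalg.eigh(np.cov((P-mu).T)); a=v[:,1]*np.sign(v[0,1]); 
        e=(P-mu)@a; print("pull px",ce[i].round(1),st[i,4],"xy",mu.round(4),"yaw",np.degrees(np.arctan2(a[1],a[0])).round(1),"len",np.ptp(e).round(4)); C.append(mu)
# grip: 
g=((f[...,2].astype(int)-f[...,0]>60)&(f[...,2]<190)).astype(np.uint8); g2=np.zeros_like(g); g2[174:186,212:254]=g[174:186,212:254]
ys,xs=np.where(g2>0);print("grip px",xs.mean(),ys.mean(),np.ptp(xs),np.ptp(ys),len(xs)); print(ray(c,xs.mean(),ys.mean(),.098), ray(c,xs.min(),ys.mean(),.098),ray(c,xs.max(),ys.mean(),.098))
# manual pail rim ellipse
pp=lambda x,y,x0,y0,s:((x+.5)/s+x0-.5,(y+.5)/s+y0-.5)
for nm,pts,z in (("rim",[(97,400),(488,400),(293,203),(293,598)],.113),("rim2",[(157,537),(430,537),(430,262),(155,262)],.113)):
    for x,y in pts: print(nm,ray(c,*pp(x,y,185,165,6),z).round(4))
for x,y in [(99,250),(386,250),(243,107),(243,394)]: print("well",ray(c,*pp(x,y,280,170,5),.07).round(4))
for x,y in [(68,250),(414,250),(243,75),(243,425)]: print("wellouter",ray(c,*pp(x,y,280,170,5),.07).round(4))
k=pp(580,355,280,170,5); print("knob",ray(c,*k,.108)); ks=pp(45,481,100,90,2.9); print("knob tri",tri(c,k,d,ks))
print("foot corners",[ray(c,*pp(x,y,280,170,5),.02).round(4) for x,y in [(592,203),(580,390)]])
```

```text
pull px [105.  211.6] 120 xy [0.5602 0.3246] yaw -2.9 len 0.0762
pull px [139.6 213.2] 126 xy [0.5579 0.2376] yaw -1.5 len 0.076
pull px [101.4 257.1] 128 xy [0.4465 0.3271] yaw -2.6 len 0.0768
pull px [136.3 258.5] 128 xy [0.4447 0.2402] yaw -0.3 len 0.0766
grip px 233.84444444444443 179.5638888888889 41 11 360
[6.41570504e-01 5.17943217e-04 9.80000000e-02] [0.64048529 0.05416029 0.098     ] [ 0.64252346 -0.04658686  0.098     ]
rim [0.5128 0.0764 0.113 ]
rim [ 0.5157 -0.0794  0.113 ]
rim [5.933e-01 2.000e-04 1.130e-01]
rim [ 0.4362 -0.0033  0.113 ]
rim2 [0.4592 0.051  0.113 ]
rim2 [ 0.4611 -0.0571  0.113 ]
rim2 [ 0.5705 -0.0553  0.113 ]
rim2 [0.5684 0.055  0.113 ]
well [ 0.5481 -0.1647  0.07  ]
well [ 0.5508 -0.3085  0.07  ]
well [ 0.6215 -0.237   0.07  ]
well [ 0.478  -0.2365  0.07  ]
wellouter [ 0.5478 -0.1492  0.07  ]
wellouter [ 0.551  -0.3226  0.07  ]
wellouter [ 0.6378 -0.2371  0.07  ]
wellouter [ 0.4627 -0.2365  0.07  ]
knob [ 0.49920112 -0.39264846  0.108     ]
knob tri [ 0.49965669 -0.39214789  0.10816968]
foot corners [array([ 0.581 , -0.4291,  0.02  ]), array([ 0.4836, -0.4206,  0.02  ])]
```

Request:
apply_moves --plan '[[100, [0, 0, 0.4], -0.9], [139, [0, 0, 0.4], -1.0], [139, [0, 0, 0.4], -1.0], [139, [0.6, -0.5, 0], 0], [139, [0.6, -0.6, 0], 0], [139, [0.6, -0.6, 0], 0], [139, [0.6, -0.6, 0], 0], [139, [0.6, -0.6, 0], 0], [139, [0.6, -0.6, 0], 0], [139, [0.6, -0.6, 0], 0], [139, [0.6, -0.6, 0], 0], [139, [0.6, -0.6, 0], 0]]' --squeeze 25

```text
time_s: 1.8
tcp_pos: [0.4674, 0.3735, 0.1667]
eef_rot: [-180.0, 0.0, -89.9]
contact_force: [0.5, 0.7, 1.0]
gripper_width: 0.0403
```

Request:
apply_moves --plan '[[139, [0.6, -0.45, 0], 0], [139, [0.7, -0.45, 0], 0], [139, [0.7, -0.45, 0.4], 0], [139, [0.6, -0.46, 0.8], 0], [139, [0, 0, 0], 0], [139, [0, 0, 0], 0]]'

```text
time_s: 2.55
tcp_pos: [0.5575, 0.2447, 0.1069]
eef_rot: [-180.0, -0.0, -90.0]
contact_force: [0.2, 0.7, -0.1]
gripper_width: 0.0397
```

Run:
```python
from h import *
info()
c=viewer.capture("top");crop(c["frame"],80,180,180,290,6,"pics/m1.png")
d=viewer.capture("scene");crop(d["frame"],200,60,340,190,5,"pics/m1s.png")
```

```text
t 2.55 tcp [0.5575 0.2447 0.1069] rot [-179.98   -0.    -89.97] w 0.0397 F [ 0.2  0.7 -0.1] j [ 42.1  20.1 -16.8   0.  -53.   47.9]
```

View pics/m1s.png

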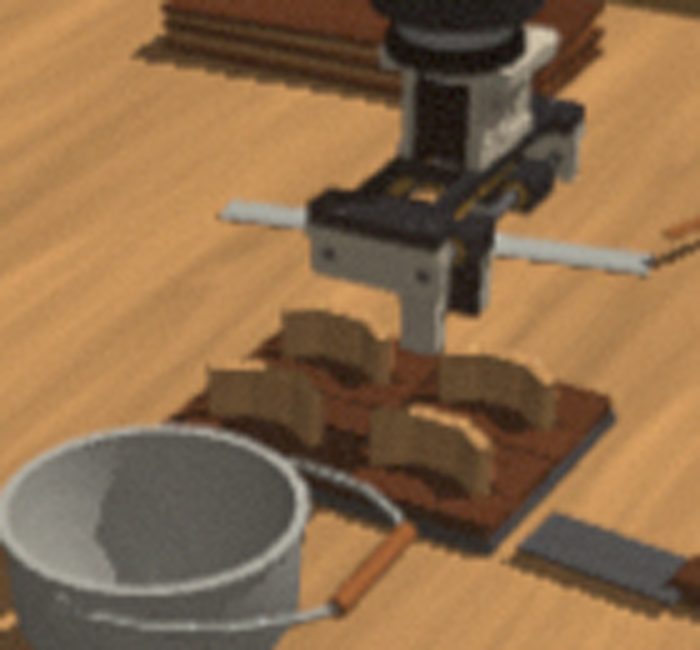

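View pics/m1.png

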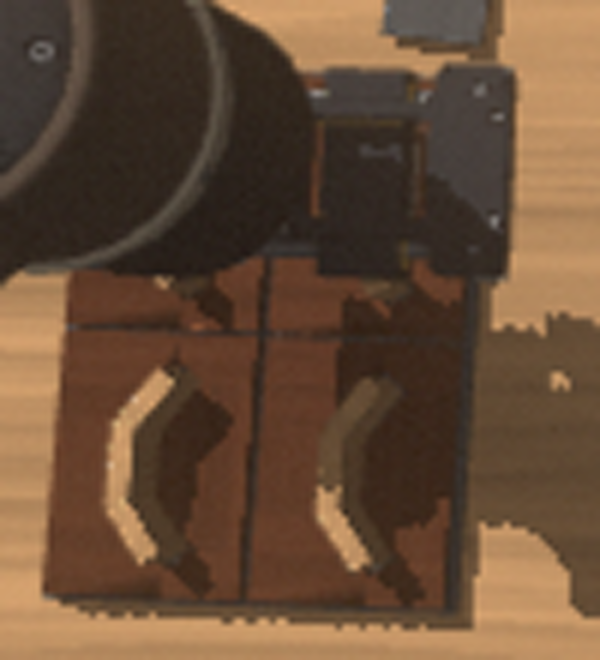

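Request:
apply_moves --plan '[[139, [0.04, 0, 0.4], 0], [139, [0, 0, 0.5], 0], [139, [0, 0, 0.4], 0], [139, [0, 0, 0.3], 0], [139, [0, 0, 0], 0], [255, [0, 0, 0], 0], [255, [0, 0, 0], 0], [255, [0, 0, 0], 0], [255, [0, 0, 0], 0]]'

```text
time_s: 3.78
tcp_pos: [0.5574, 0.2427, 0.027]
eef_rot: [-180.0, 0.0, -89.9]
contact_force: [-1.3, 0.2, 2.5]
gripper_width: 0.0099
```

Request:
apply_moves --plan '[[255, [0, 0, -0.3], 0], [255, [0, 0, -0.5], 0], [255, [0, 0, -0.6], 0], [255, [0, 0, -0.7], 0], [255, [0.3, 0.1, -0.7], 0], [255, [0.7, 0.15, 0], 0], [255, [0.7, 0.15, 0], 0], [255, [0.7, 0.15, 0], 0], [255, [0.7, 0.15, 0], 0], [255, [0.7, 0.16, 0], 0], [255, [0.66, 0, 0], 0], [255, [0, 0, 0], 0]]'

```text
time_s: 5.28
tcp_pos: [0.5141, 0.0178, 0.1677]
eef_rot: [-179.9, 0.0, -90.1]
contact_force: [0.6, -0.1, 0.2]
gripper_width: 0.0101
```

Run:
```python
from h import *
info()
c=viewer.capture("top");crop(c["frame"],80,130,330,310,3,"pics/m2.png")
d=viewer.capture("scene");crop(d["frame"],150,60,350,240,4,"pics/m2s.png")
```

```text
t 5.28 tcp [0.5141 0.0178 0.1677] rot [-1.7994e+02  2.0000e-02 -9.0080e+01] w 0.0101 F [ 0.6 -0.1  0.2] j [ 23.9   8.2 -24.2   0.  -57.5  66. ]
```

View pics/m2s.png

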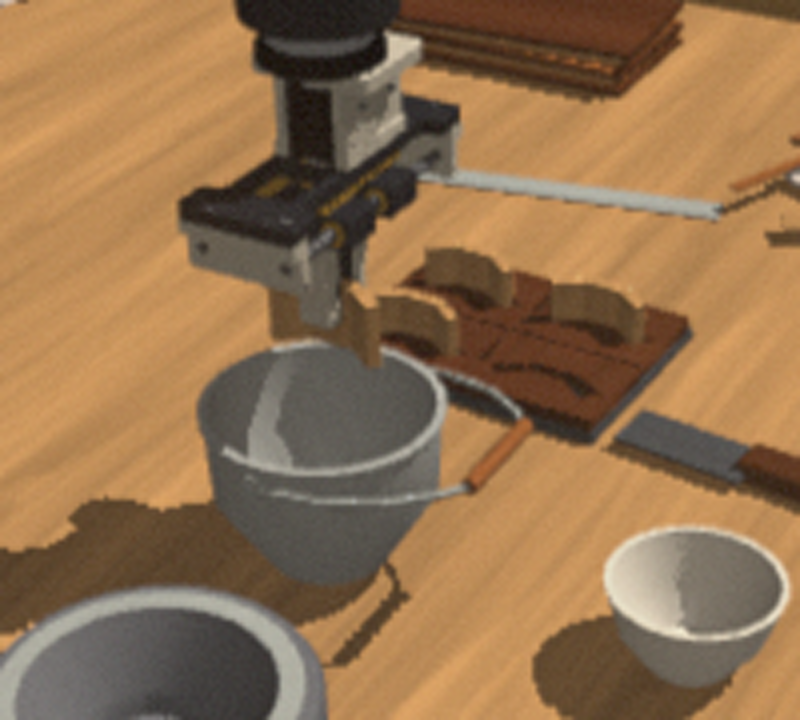

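View pics/m2.png

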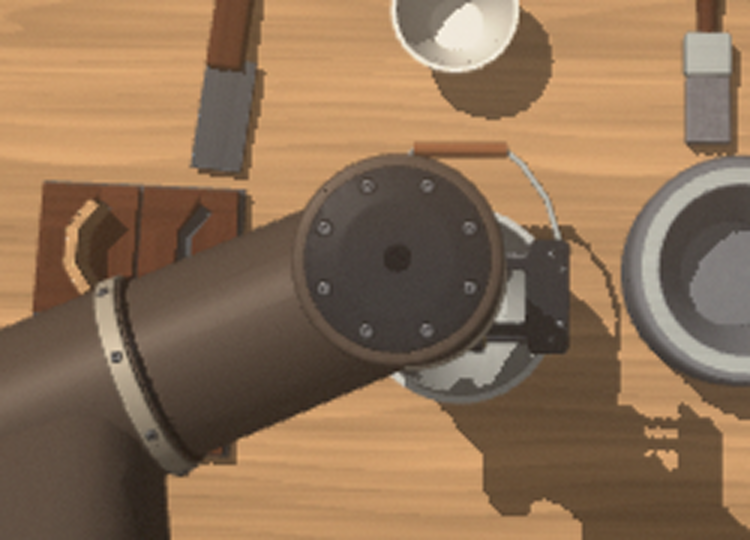

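Request:
apply_moves --plan '[[255, [0, 0, 0.4], 0], [255, [0, 0, 0.5], 0], [255, [0, 0, 0.5], 0], [255, [0, 0, 0.4], 0], [255, [0, 0, 0.2], 0], [255, [0, 0, 0], 0], [185, [0, 0, 0], 0], [185, [0, 0, 0], 0], [185, [0, 0, 0], 0]]'

```text
time_s: 6.5
tcp_pos: [0.5147, 0.0196, 0.0671]
eef_rot: [-179.9, 0.0, -90.0]
contact_force: [0.2, 0.3, 0.4]
gripper_width: 0.0235
```

Request:
apply_moves --plan '[[185, [0, 0, -0.5], 0], [185, [0, 0, -0.7], 0], [139, [0, 0, -0.7], 0], [139, [-0.5, 0.2, 0], 0], [139, [-0.8, 0.2, 0], 0], [139, [-0.8, 0.2, 0], 0], [139, [-0.8, 0.2, 0], 0], [139, [-0.8, 0.3, 0], 0], [139, [-0.81, 0.3, 0], 0], [139, [0, 0.2, 0.4], 0], [139, [0, 0, 0.6], 0]]'

```text
time_s: 7.88
tcp_pos: [0.434, 0.2462, 0.1121]
eef_rot: [-179.9, 0.1, -89.9]
contact_force: [0.6, 0.4, -1.3]
gripper_width: 0.0398
```

```bash
cat > look.py <<'E'
import sys
from h import *
info()
n=sys.argv[1]
c=viewer.capture("top");crop(c["frame"],80,130,330,310,3,f"pics/{n}t.png")
d=viewer.capture("scene");crop(d["frame"],150,60,350,240,4,f"pics/{n}s.png")
E
python3 look.py m3
```

```text
t 7.88 tcp [0.434  0.2462 0.1121] rot [-1.799e+02  1.300e-01 -8.985e+01] w 0.0398 F [ 0.6  0.4 -1.3] j [ 52.2  10.2 -30.2   0.  -49.4  38. ]
```

View pics/m3s.png

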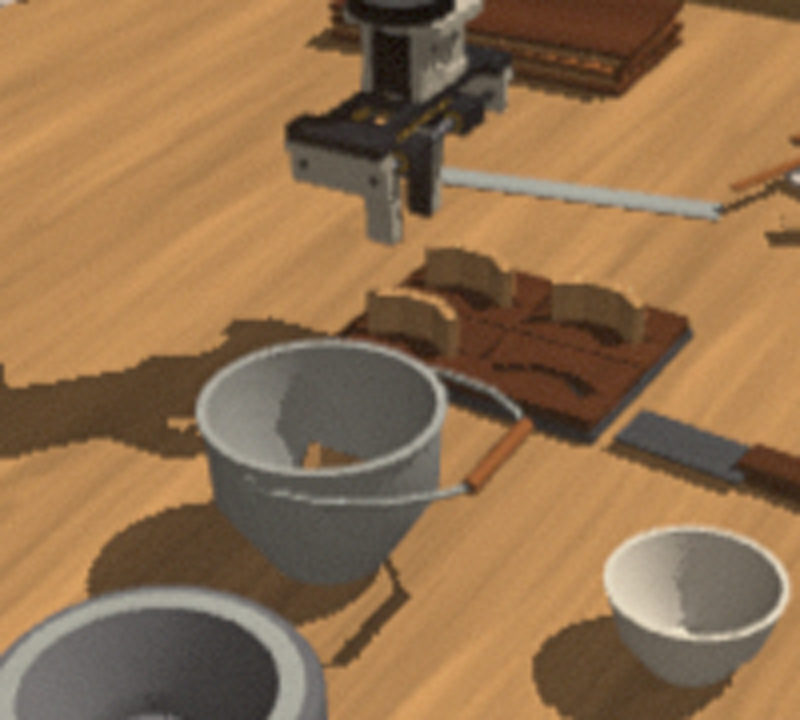

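View pics/m3t.png

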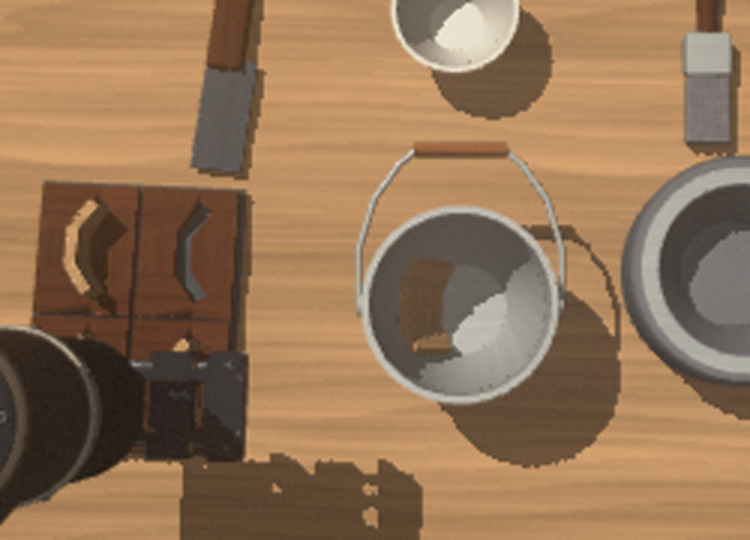

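Request:
apply_moves --plan '[[139, [0.02, -0.21, 0.3], 0], [139, [0, 0, 0.5], 0], [139, [0, 0, 0.5], 0], [139, [0, 0, 0.4], 0], [139, [0, 0, 0], 0], [255, [0, 0, 0], 0], [255, [0, 0, 0], 0], [255, [0, 0, 0], 0], [255, [0, 0, 0], 0]]'

```text
time_s: 9.1
tcp_pos: [0.4449, 0.2443, 0.0271]
eef_rot: [-180.0, 0.0, -89.9]
contact_force: [-1.4, -0.3, 3.3]
gripper_width: 0.0096
```

Request:
apply_moves --plan '[[255, [0, 0, -0.3], 0], [255, [0, 0, -0.5], 0], [255, [0, 0, -0.7], 0], [255, [0, 0, -0.8], 0], [255, [0.3, -0.2, -0.5], 0], [255, [0.8, -0.2, 0], 0], [255, [0.8, -0.2, 0], 0], [255, [0.8, -0.2, 0], 0], [255, [0.8, -0.2, 0], 0], [255, [0.8, -0.2, 0], 0], [255, [0.8, -0.2, 0], 0], [255, [0.1, 0, 0], 0]]'

```text
time_s: 10.6
tcp_pos: [0.515, -0.018, 0.1674]
eef_rot: [-180.0, -0.0, -90.1]
contact_force: [-0.6, 0.1, -0.5]
gripper_width: 0.01
```

Request:
apply_moves --plan '[[255, [0, 0, 0.4], 0], [255, [0, 0, 0.5], 0], [255, [0, 0, 0.5], 0], [255, [0, 0, 0.2], 0], [255, [0, 0, 0], 0], [185, [0, 0, 0], 0], [185, [0, 0, 0], 0], [185, [0, 0, 0], 0], [185, [0, 0, -0.5], 0], [185, [0, 0, -0.7], 0], [139, [0, 0, -0.4], 0]]'

```text
time_s: 11.98
tcp_pos: [0.5155, -0.0159, 0.1686]
eef_rot: [-179.9, 0.0, -89.9]
contact_force: [0.5, -0.1, 0.0]
gripper_width: 0.0292
```

Request:
apply_moves --plan '[[139, [-0.4, 0, 0], 0], [139, [-0.8, -0.1, 0], 0], [139, [-0.8, -0.1, 0], 0], [139, [-0.8, -0.1, 0], 0], [139, [-0.8, -0.1, 0], 0], [139, [-0.8, -0.1, 0], 0], [139, [-0.8, -0.1, 0], 0], [139, [-0.8, -0.1, 0], 0], [139, [-0.8, -0.1, 0.2], 0], [139, [-0.1, -0.1, 0.6], 0], [139, [0, 0, 0.4], 0]]'

```text
time_s: 13.35
tcp_pos: [0.5593, 0.3297, 0.1051]
eef_rot: [179.9, -0.0, -89.9]
contact_force: [0.2, -0.6, 0.9]
gripper_width: 0.0398
```

```bash
python3 look.py m4
```

```text
t 13.35 tcp [0.5593 0.3297 0.1051] rot [ 1.7995e+02 -4.0000e-02 -8.9910e+01] w 0.0398 F [ 0.2 -0.6  0.9] j [ 47.7  23.7 -11.4  -0.  -55.   42.4]
```

View pics/m4s.png

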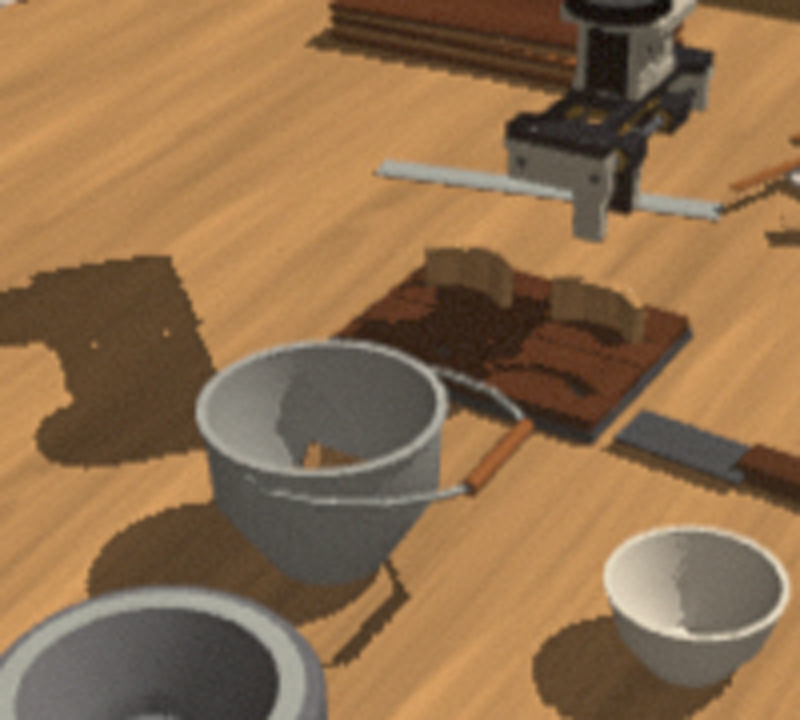

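View pics/m4t.png

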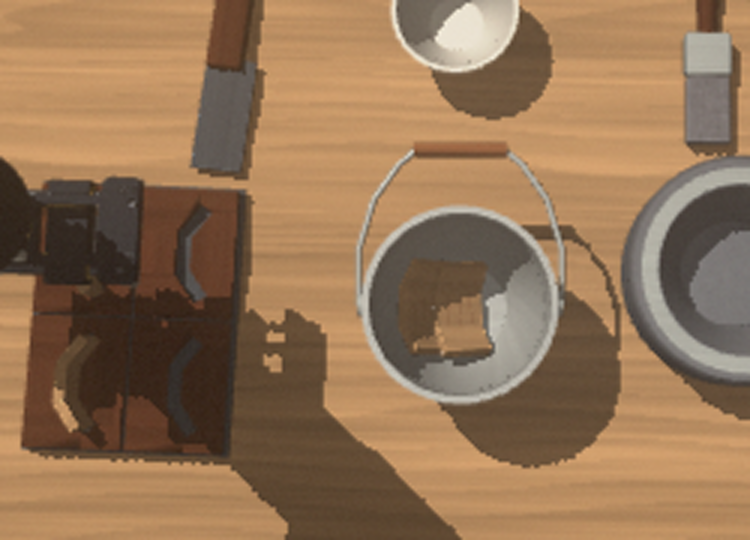

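Request:
apply_moves --plan '[[139, [0, 0, 0.3], 0], [139, [0, 0, 0.5], 0], [139, [0, 0, 0.5], 0], [139, [0, 0, 0.26], 0], [139, [0, 0, 0], 0], [255, [0, 0, 0], 0], [255, [0, 0, 0], 0], [255, [0, 0, 0], 0], [255, [0, 0, 0], 0]]'

```text
time_s: 14.58
tcp_pos: [0.5598, 0.3293, 0.0291]
eef_rot: [-180.0, 0.0, -89.9]
contact_force: [-0.6, 0.5, 2.6]
gripper_width: 0.0097
```

Request:
apply_moves --plan '[[255, [0, 0, -0.4], 0], [255, [0, 0, -0.7], 0], [255, [0, 0, -0.8], 0], [255, [0.3, 0, -0.8], 0], [255, [0.8, 0.1, 0], 0], [255, [0.8, 0.1, 0], 0], [255, [0.8, 0.1, 0], 0], [255, [0.8, 0.1, 0], 0], [255, [0.8, 0.1, 0], 0], [255, [0.8, 0.2, 0], 0], [255, [0.8, 0.1, 0], 0], [255, [0.8, 0.1, 0], 0]]'

```text
time_s: 16.08
tcp_pos: [0.5145, -0.0072, 0.1638]
eef_rot: [-180.0, 0.0, -89.9]
contact_force: [0.3, -0.9, -0.2]
gripper_width: 0.0103
```

Request:
apply_moves --plan '[[255, [0, 0, 0], 0], [255, [0, 0, 0.4], 0], [255, [0, 0, 0.5], 0], [255, [0, 0, 0.4], 0], [255, [0, 0, 0], 0], [185, [0, 0, 0], 0], [185, [0, 0, 0], 0], [185, [0, 0, 0], 0], [185, [0, 0, -0.5], 0], [185, [0, 0, -0.5], 0], [139, [0, 0, -0.4], 0]]'

```text
time_s: 17.45
tcp_pos: [0.5152, -0.0059, 0.17]
eef_rot: [-179.9, 0.0, -89.9]
contact_force: [0.2, -0.8, 0.4]
gripper_width: 0.0296
```

Request:
apply_moves --plan '[[139, [-0.4, 0, 0], 0], [139, [-0.8, 0.1, 0], 0], [139, [-0.8, 0.1, 0], 0], [139, [-0.8, 0.2, 0], 0], [139, [-0.8, 0.2, 0], 0], [139, [-0.8, 0.2, 0], 0], [139, [-0.8, 0.2, 0], 0], [139, [-0.8, 0.2, 0], 0], [139, [-0.76, 0.17, 0.2], 0], [139, [0, 0, 0.6], 0], [139, [0, 0, 0.4], 0]]'

```text
time_s: 18.82
tcp_pos: [0.4455, 0.3324, 0.1077]
eef_rot: [180.0, -0.0, -89.9]
contact_force: [0.5, 0.2, -0.3]
gripper_width: 0.04
```

```bash
python3 look.py m5
```

```text
t 18.82 tcp [0.4455 0.3324 0.1077] rot [ 1.7998e+02 -1.0000e-02 -8.9900e+01] w 0.04 F [ 0.5  0.2 -0.3] j [ 56.9  15.6 -23.5  -0.  -50.9  33.2]
```

View pics/m5s.png

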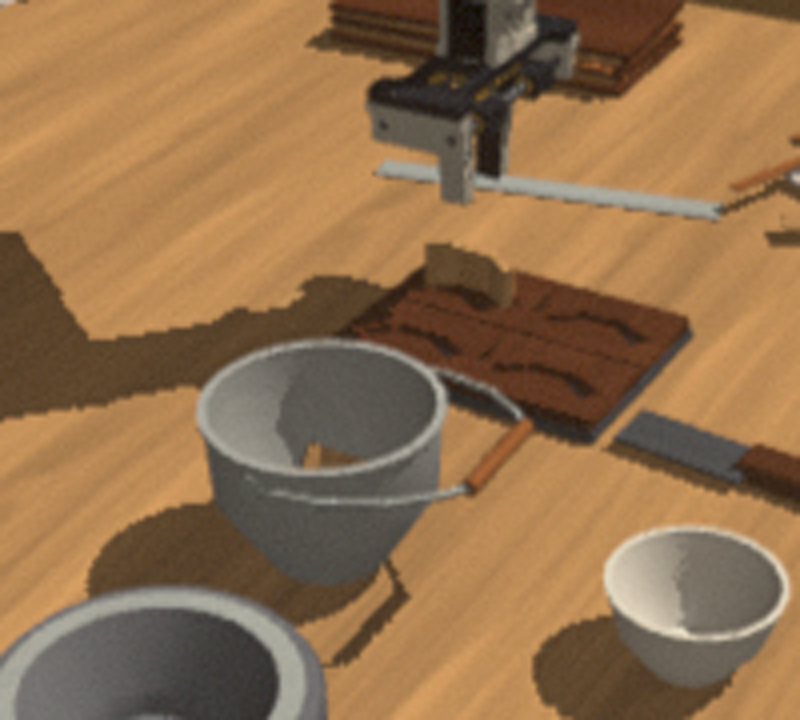

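View pics/m5t.png

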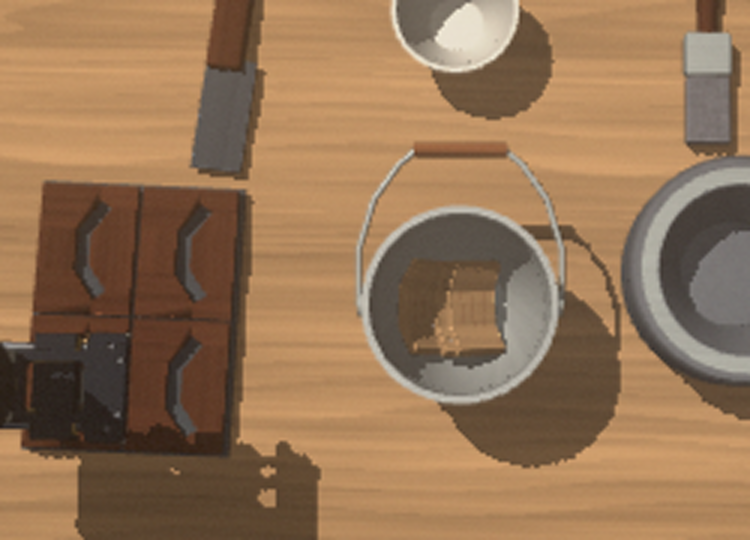

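Request:
apply_moves --plan '[[139, [0, -0.02, 0.3], 0], [139, [0, 0, 0.5], 0], [139, [0, 0, 0.5], 0], [139, [0, 0, 0.31], 0], [139, [0, 0, 0], 0], [255, [0, 0, 0], 0], [255, [0, 0, 0], 0], [255, [0, 0, 0], 0], [255, [0, 0, 0], 0]]'

```text
time_s: 20.05
tcp_pos: [0.4472, 0.3322, 0.0285]
eef_rot: [-180.0, 0.0, -89.9]
contact_force: [-1.3, 1.2, 2.0]
gripper_width: 0.0097
```

Request:
apply_moves --plan '[[255, [0, 0, -0.4], 0], [255, [0, 0, -0.7], 0], [255, [0, 0, -0.8], 0], [255, [0.3, -0.1, -0.8], 0], [255, [0.8, -0.2, 0], 0], [255, [0.8, -0.2, 0], 0], [255, [0.8, -0.2, 0], 0], [255, [0.8, -0.2, 0], 0], [255, [0.8, -0.2, 0], 0], [255, [0.8, -0.2, 0], 0], [255, [0.8, -0.1, 0], 0], [255, [0.7, 0, 0], 0]]'

```text
time_s: 21.55
tcp_pos: [0.5174, 0.0006, 0.1631]
eef_rot: [-180.0, 0.0, -90.0]
contact_force: [-0.2, 1.2, -0.5]
gripper_width: 0.0099
```

Request:
apply_moves --plan '[[255, [0, 0, 0.2], 0], [255, [0, 0, 0.5], 0], [255, [0, 0, 0.4], 0], [255, [0, 0, 0], 0], [185, [0, 0, 0], 0], [185, [0, 0, 0], 0], [185, [0, 0, 0], 0], [185, [0, 0, -0.5], 0], [185, [0, 0, -0.5], 0], [139, [-0.5, 0, -0.4], 0], [139, [-0.8, 0, 0], 0], [139, [-0.8, 0, 0], 0]]'

```text
time_s: 23.05
tcp_pos: [0.5174, 0.1081, 0.179]
eef_rot: [-179.9, 0.1, -90.0]
contact_force: [1.1, -0.2, 0.4]
gripper_width: 0.0392
```

```bash
python3 look.py m6
python3 - <<'E'
from h import *
c=viewer.capture("top");f=c["frame"]; crop(f,185,165,285,275,6,"pics/pail2.png")
E
```

```text
t 23.05 tcp [0.5174 0.1081 0.179 ] rot [-1.7992e+02  5.0000e-02 -8.9990e+01] w 0.0392 F [ 1.1 -0.2  0.4] j [ 33.1   8.9 -21.7   0.  -59.3  56.9]
```

View pics/m6s.png

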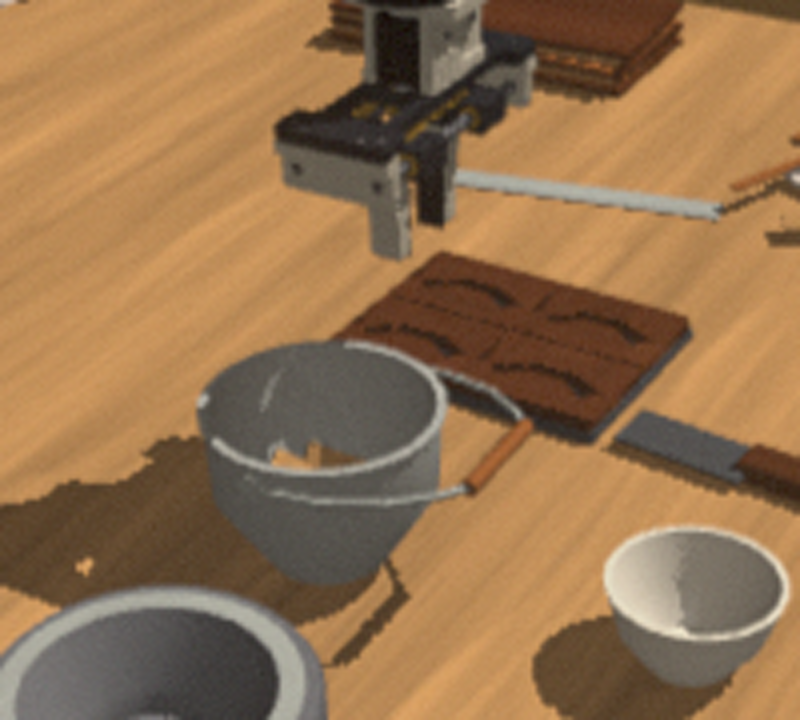

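View pics/pail2.png

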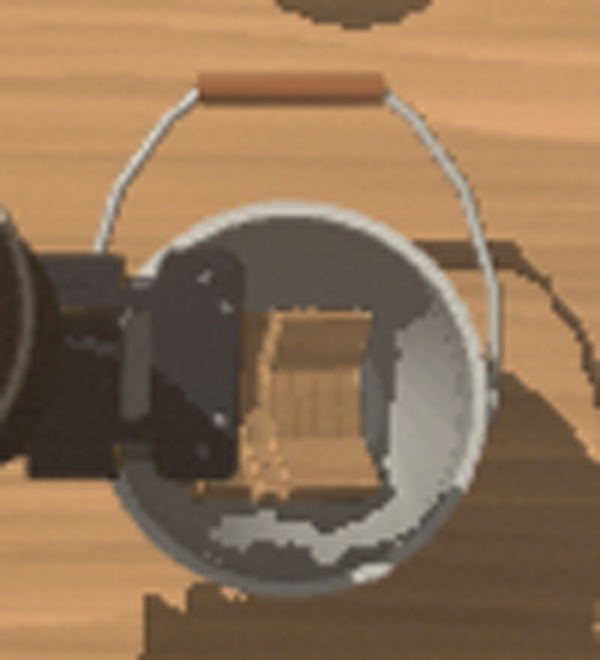

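Request:
apply_moves --plan '[[165, [0, 0, 0], 1], [165, [0, 0, 0], 1], [165, [0, 0, 0], 1], [165, [0, 0, 0], 1], [165, [0, 0, 0], 1], [165, [0, 0, 0], 1], [165, [0, 0, 0], 1], [165, [0, 0, 0], 1], [165, [0, 0, 0], 1], [165, [0, 0, 0], 1], [165, [0, 0, 0], 1], [165, [0, 0, 0], 1]]'

```text
time_s: 24.7
tcp_pos: [0.5172, 0.1062, 0.1783]
eef_rot: [180.0, 0.0, -162.2]
contact_force: [-0.6, -0.5, 0.1]
gripper_width: 0.0308
```

Request:
apply_moves --plan '[[165, [0, 0, 0], 1], [165, [0, 0, 0], 1], [165, [0, 0, 0], 0.8], [165, [-0.5, -0.4, 0], 0], [165, [-0.5, -0.4, 0], 0], [165, [-0.5, -0.4, 0], 0], [165, [-0.5, -0.4, 0], 0], [165, [-0.45, -0.5, 0], 0], [165, [0, 0, 0], 0]]'

```text
time_s: 25.82
tcp_pos: [0.6428, 0.0024, 0.1775]
eef_rot: [-180.0, -0.0, -178.9]
contact_force: [-1.1, 0.8, -0.3]
gripper_width: 0.0308
```

```bash
python3 look.py m7
python3 - <<'E'
from h import *
c=viewer.capture("top")
for u,v in [(210.5,134),(253,134),(232,113.5),(232,154)]: print(ray(c,u,v,.06).round(3))
E
```

```text
t 25.82 tcp [0.6428 0.0024 0.1775] rot [-1.7998e+02 -4.0000e-02 -1.7892e+02] w 0.0308 F [-1.1  0.8 -0.3] j [ 17.6  19.5  -7.5   0.  -63.  -16.5]
[0.765 0.064 0.06 ]
[ 0.767 -0.045  0.06 ]
[0.82 0.01 0.06]
[0.713 0.008 0.06 ]
```

View pics/m7s.png

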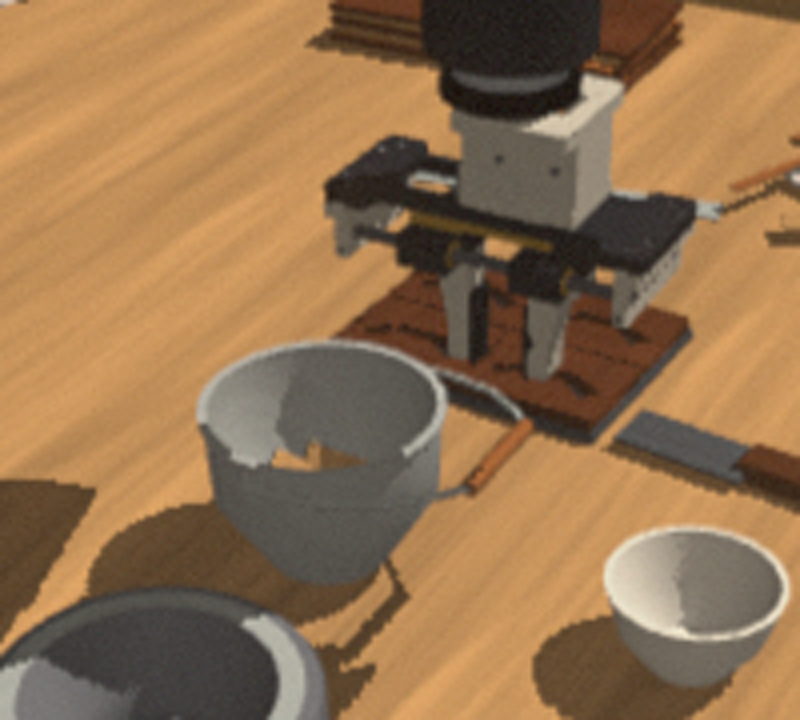

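View pics/m7t.png

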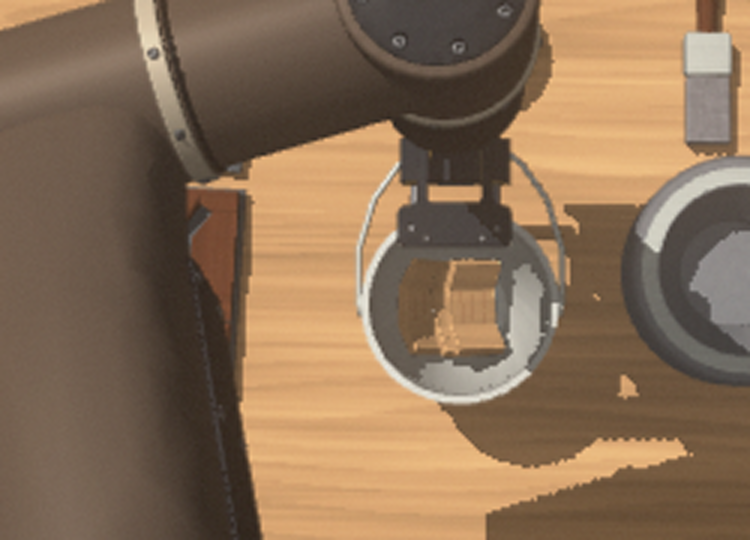

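Request:
apply_moves --plan '[[165, [0.03, -0.04, 0.3], 0], [165, [0, 0, 0.5], 0], [165, [0, 0, 0.5], 0], [165, [0, 0, 0.4], 0], [165, [0, 0, 0.23], 0], [165, [0, 0, 0], 0], [255, [0, 0, 0], 0], [255, [0, 0, 0], 0], [255, [0, 0, 0], 0]]' --squeeze 15

```text
time_s: 27.1
tcp_pos: [0.6399, 0.0027, 0.0818]
eef_rot: [180.0, -0.0, -178.8]
contact_force: [-2.7, 0.6, -0.9]
gripper_width: 0.0112
```

```bash
python3 look.py m8
```

```text
t 27.1 tcp [0.6399 0.0027 0.0818] rot [ 1.7999e+02 -5.0000e-02 -1.7877e+02] w 0.0112 F [-2.7  0.6 -0.9] j [ 17.7  24.3 -14.1  -0.  -51.7 -16.4]
```

View pics/m8s.png

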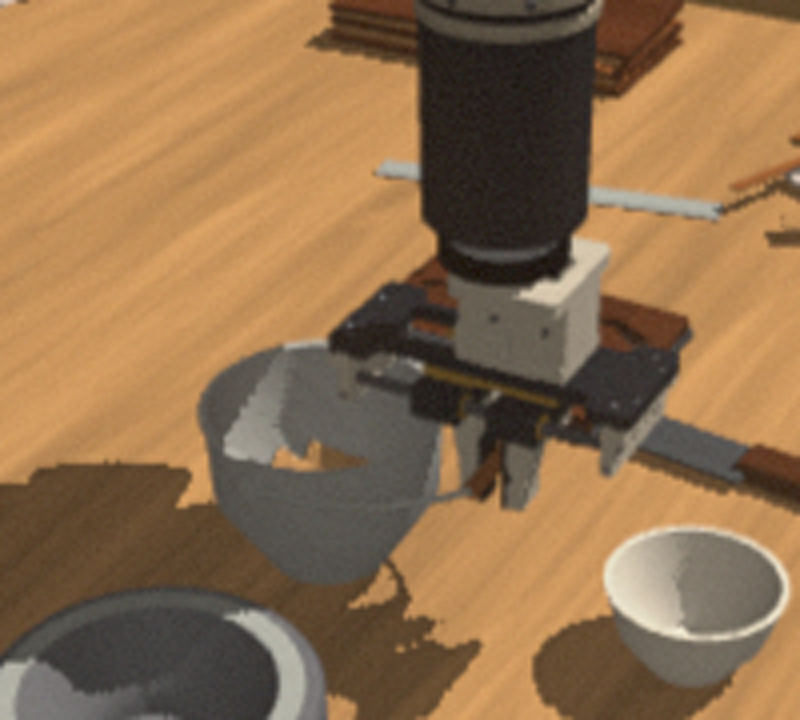

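Request:
apply_moves --plan '[[255, [0.03, 0, -0.39], 0], [255, [0.09, 0, -0.38], 0], [255, [0.15, 0, -0.36], 0], [255, [0.21, 0, -0.34], 0], [255, [0.25, 0, -0.3], 0], [255, [0, 0, 0], 0]]'

```text
time_s: 27.95
tcp_pos: [0.6039, 0.0021, 0.1723]
eef_rot: [180.0, 0.2, -178.7]
contact_force: [-2.1, 0.1, -1.6]
gripper_width: 0.0112
```

```bash
python3 look.py m9
```

```text
t 27.95 tcp [0.6039 0.0021 0.1723] rot [ 179.96    0.18 -178.73] w 0.0112 F [-2.1  0.1 -1.6] j [ 18.7  16.1 -13.1   0.  -60.6 -17.5]
```

View pics/m9s.png

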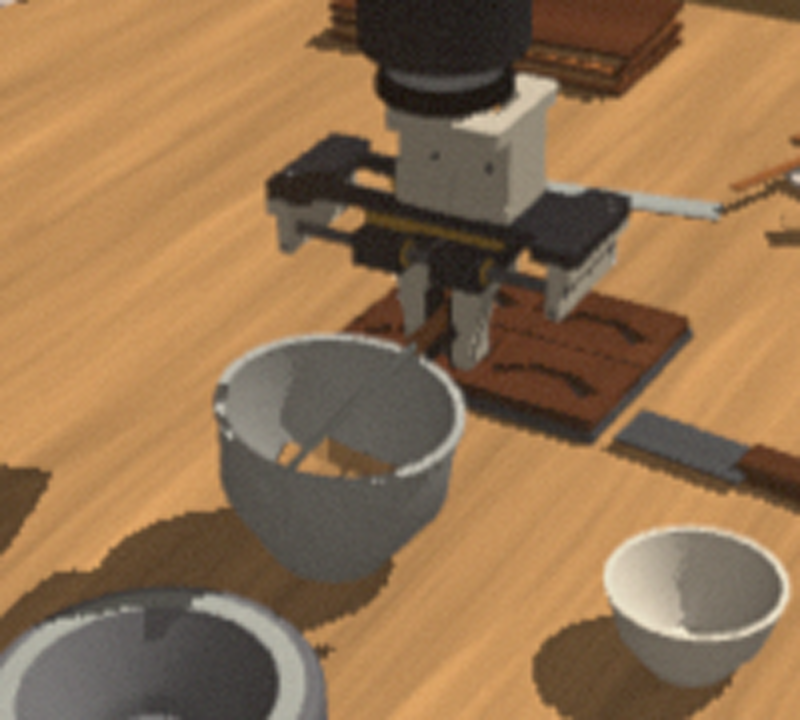

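Run:
```python
from h import *
d=viewer.capture("scene");a=d["frame"][130:220,190:290]; b=cv2.imread("pics/scene0.png")[130:220,190:290]
cv2.imwrite("pics/cmp.png",cv2.resize(np.hstack([b,a]),None,fx=4,fy=4,interpolation=cv2.INTER_CUBIC))
```

```text
(no output)
```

View pics/cmp.png

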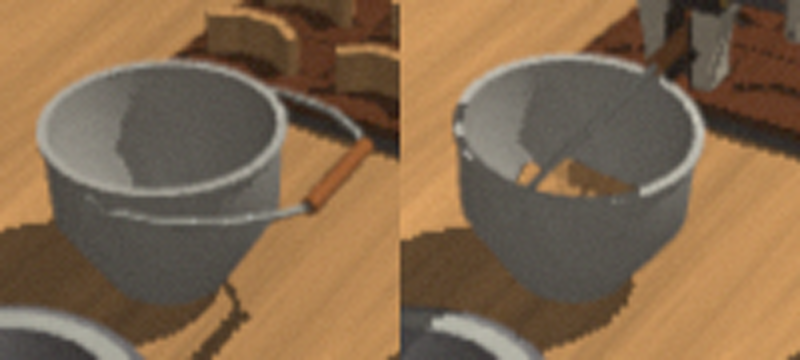

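Request:
apply_moves --plan '[[255, [0.05, 0, 0.05], 0], [255, [0.02, 0, 0.02], 0], [255, [0, 0, 0], 0]]'

```text
time_s: 28.48
tcp_pos: [0.6001, 0.0018, 0.1658]
eef_rot: [-180.0, -0.1, -178.8]
contact_force: [-3.5, -0.4, -3.4]
gripper_width: 0.0111
```

```bash
cat > cmp.py <<'E'
from h import *
import sys
info()
d=viewer.capture("scene");a=d["frame"][130:220,190:290]; b=cv2.imread("pics/scene0.png")[130:220,190:290]
cv2.imwrite(sys.argv[1],cv2.resize(np.hstack([b,a]),None,fx=4,fy=4,interpolation=cv2.INTER_CUBIC))
E
python3 cmp.py pics/cmp2.png
```

```text
t 28.48 tcp [0.6001 0.0018 0.1658] rot [-1.7999e+02 -8.0000e-02 -1.7876e+02] w 0.0111 F [-3.5 -0.4 -3.4] j [ 18.8  16.2 -13.9  -0.  -60.  -17.5]
```

View pics/cmp2.png

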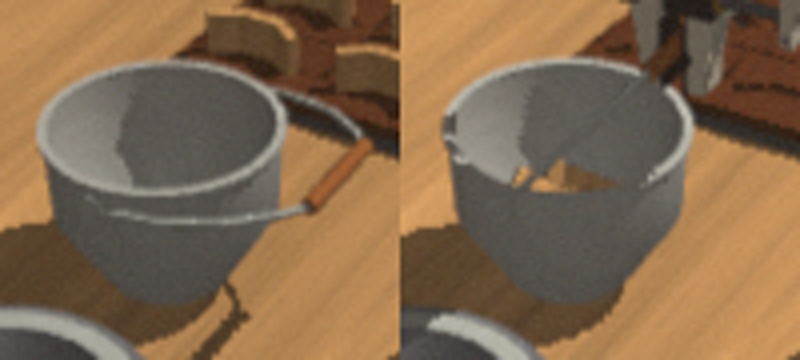

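Run:
```python
from h import *
d=viewer.capture("scene");crop(d["frame"],195,100,295,215,6,"pics/z1.png")
c=viewer.capture("top");crop(c["frame"],185,140,285,275,5.5,"pics/z1t.png")
s=get_state()
for nm,X in (("hold",s["tcp_pos"]+[0,0,.0188]),("tcp",s["tcp_pos"])): print(nm,(proj(d,X)-[195,100])*6, (proj(c,X)-[185,140])*5.5)
```

```text
hold [387.35315056 258.72190779] [259.33624056 284.62817219]
tcp [387.64659561 299.94779778] [260.33450527 290.23111863]
```

View pics/z1.png

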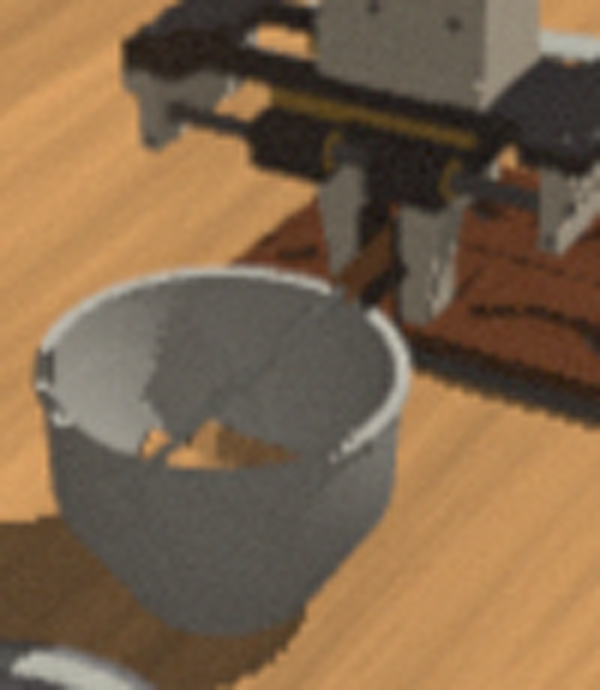

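View pics/z1t.png

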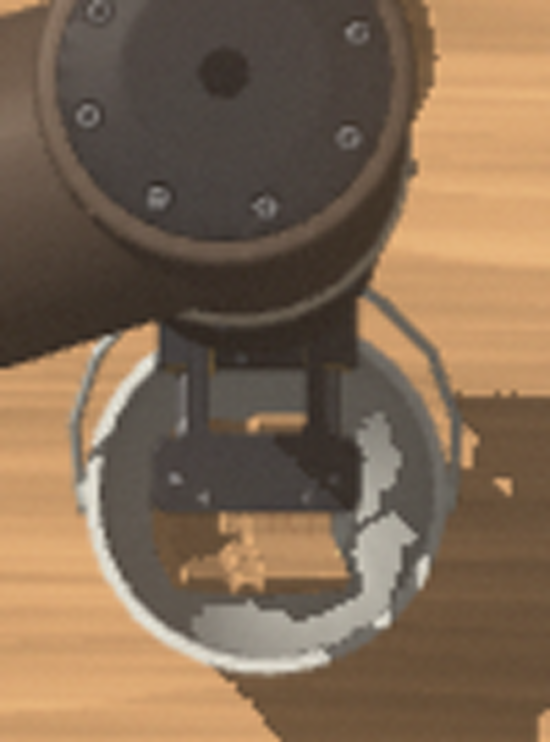

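Run:
```python
from h import *
d=viewer.capture("scene");f=d["frame"]
crop(f,235,125,275,165,15,"pics/z2.png")
K,R,t=d["K"],d["R"],d["t"]
for u,v in [(353,290),(358,285)]:
    q=R.T@np.linalg.solve(K,[u/6+195,v/6+100,1.]); o=-R.T@t
    for y in (-.0375,-.0395): print(o+q*(y-o[1])/q[1])
for a in (0,35,40,45,50): 
    X=[.519+.125*np.cos(np.radians(a)),-.04,.1+.125*np.sin(np.radians(a))]; print(a,((proj(d,X)-[235,125]+.5)*15).round())
```

```text
[ 0.60764029 -0.0375      0.19356401]
[ 0.60881627 -0.0395      0.19495563]
[ 0.60986747 -0.0375      0.196397  ]
[ 0.61103754 -0.0395      0.19778109]
0 [490. 934.]
35 [362. 511.]
40 [324. 451.]
45 [281. 394.]
50 [234. 339.]
```

View pics/z2.png

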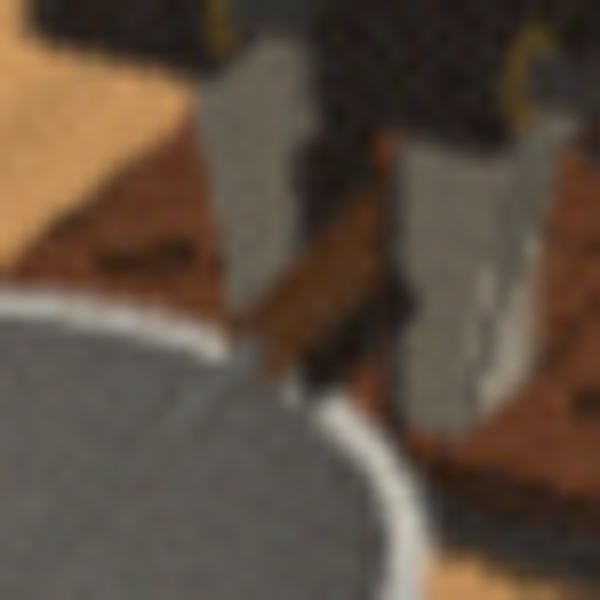

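Request:
apply_moves --plan '[[255, [0, 0, 0], 0], [255, [0.25, 0, -0.23], 0], [255, [0.31, 0, -0.2], 0], [255, [0.35, 0, -0.14], 0], [255, [0.2, 0, -0.05], 0], [255, [0, 0, 0], 0]]' --squeeze 5

```text
time_s: 29.42
tcp_pos: [0.545, 0.0008, 0.1986]
eef_rot: [180.0, 0.1, -178.7]
contact_force: [1.9, -0.7, -4.9]
gripper_width: 0.0114
```

```bash
cat > z.py <<'E'
import sys
from h import *
info()
d=viewer.capture("scene");crop(d["frame"],185,85,295,215,5,f"pics/{sys.argv[1]}s.png")
c=viewer.capture("top");crop(c["frame"],180,140,290,275,4.5,f"pics/{sys.argv[1]}t.png")
E
python3 z.py y1
```

```text
t 29.43 tcp [0.545  0.0008 0.1986] rot [ 1.7997e+02  1.3000e-01 -1.7871e+02] w 0.0114 F [ 1.9 -0.7 -4.9] j [ 20.7   9.5 -18.3   0.  -62.1 -19.4]
```

View pics/y1s.png

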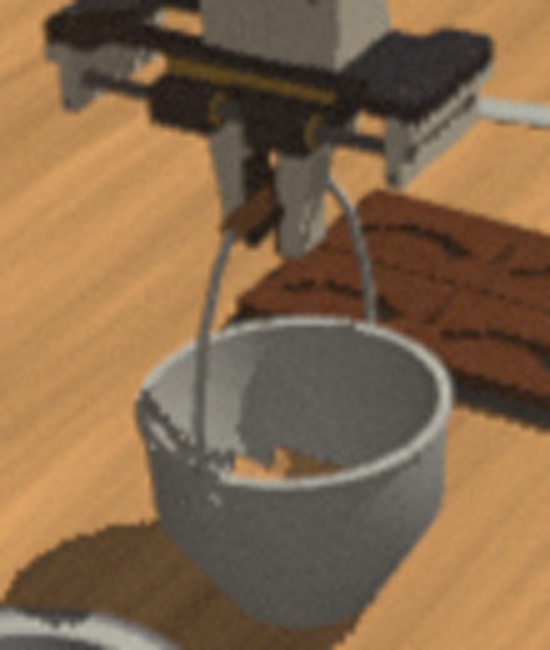

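View pics/y1t.png

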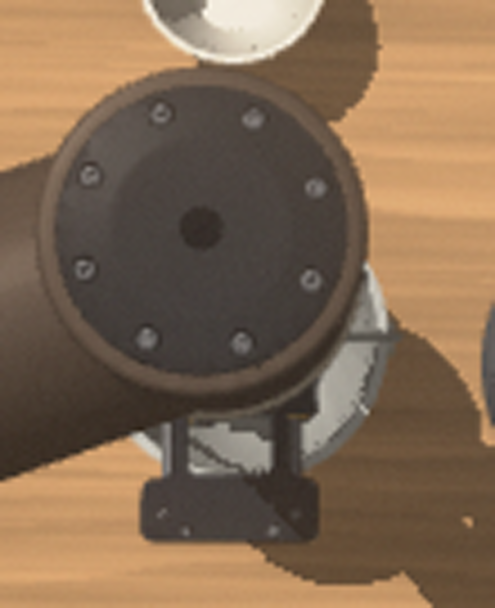

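Request:
apply_moves --plan '[[255, [0, 0, 0.08], 0], [255, [0, 0, 0.08], 0], [255, [0, 0, 0], 0], [255, [0, 0, 0], 0]]'

```text
time_s: 30.02
tcp_pos: [0.5465, 0.0006, 0.1906]
eef_rot: [-180.0, 0.1, -178.7]
contact_force: [-0.3, -0.0, 5.8]
gripper_width: 0.0116
```

```bash
python3 z.py y2
```

```text
t 30.02 tcp [0.5465 0.0006 0.1906] rot [-1.7999e+02  1.4000e-01 -1.7873e+02] w 0.0116 F [-0.3 -0.   5.8] j [ 20.7  10.  -18.8   0.1 -61.1 -19.4]
```

View pics/y2s.png

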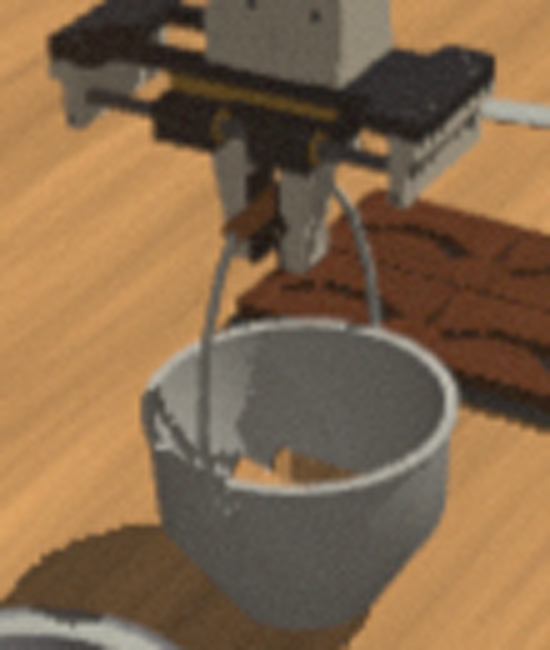

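View pics/y2t.png

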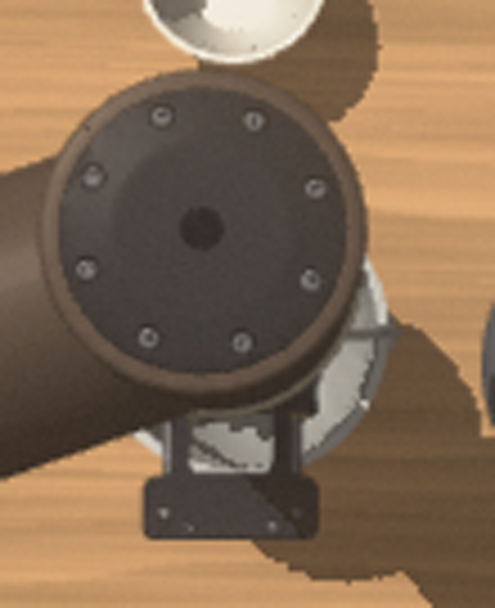

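Request:
apply_moves --plan '[[205, [0, 0, 0], 0], [205, [0, 0, 0], 0], [205, [0, 0, -0.13], 0], [205, [0, 0, -0.13], 0], [205, [0, 0, 0], 0]]'

```text
time_s: 30.75
tcp_pos: [0.5456, 0.0008, 0.2034]
eef_rot: [180.0, 0.1, -178.7]
contact_force: [-0.9, 0.6, -0.3]
gripper_width: 0.0169
```

```bash
python3 z.py y3
python3 - <<'E'
from h import *
d=viewer.capture("scene");f=d["frame"]
crop(f,220,90,270,150,10,"pics/y3z.png")
E
```

```text
t 30.75 tcp [0.5456 0.0008 0.2034] rot [ 1.7998e+02  8.0000e-02 -1.7874e+02] w 0.0169 F [-0.9  0.6 -0.3] j [ 20.7   9.3 -17.8   0.  -62.8 -19.4]
```

View pics/y3s.png

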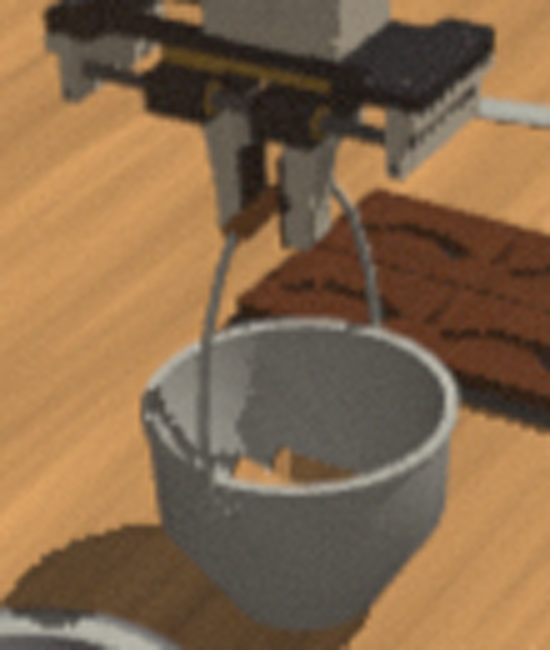

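View pics/y3z.png

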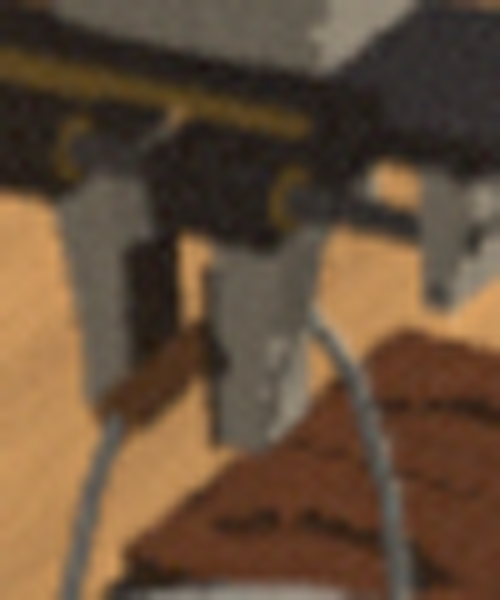

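Run:
```python
from h import *
d=viewer.capture("scene"); c=viewer.capture("top")
print(ray(d,230.6,162.1,.113),ray(d,245,166,.113)); 
print("hinge", ray(c,266.7,230.8,.098), ray(c,388/4.5+180,333/4.5+140,.098))
```

```text
[ 0.52177194 -0.00745552  0.113     ] [ 0.56259305 -0.00536561  0.113     ]
hinge [ 0.51744226 -0.08199174  0.098     ] [ 0.55826806 -0.08028106  0.098     ]
```

Request:
apply_moves --plan '[[255, [0, 0, 0], 0], [255, [0, 0, 0], 0], [255, [0, 0, 0], 0], [255, [0, 0, -0.1], 0], [255, [0, 0, -0.1], 0], [255, [0, 0, -0.2], 0], [255, [0, 0, -0.2], 0], [255, [0, 0, -0.3], 0], [255, [0, 0, -0.3], 0], [255, [0, 0, -0.3], 0], [255, [0, 0, -0.2], 0], [255, [0, 0, -0.1], 0]]' --squeeze 50

```text
time_s: 32.5
tcp_pos: [0.5452, 0.0007, 0.2933]
eef_rot: [180.0, 0.0, -178.7]
contact_force: [1.0, 0.7, -7.6]
gripper_width: 0.0108
```

```bash
python3 look.py y4
```

```text
t 32.5 tcp [0.5452 0.0007 0.2933] rot [ 1.7998e+02  4.0000e-02 -1.7875e+02] w 0.0108 F [ 1.   0.7 -7.6] j [ 20.7   6.1  -9.6  -0.  -74.2 -19.4]
```

View pics/y4s.png

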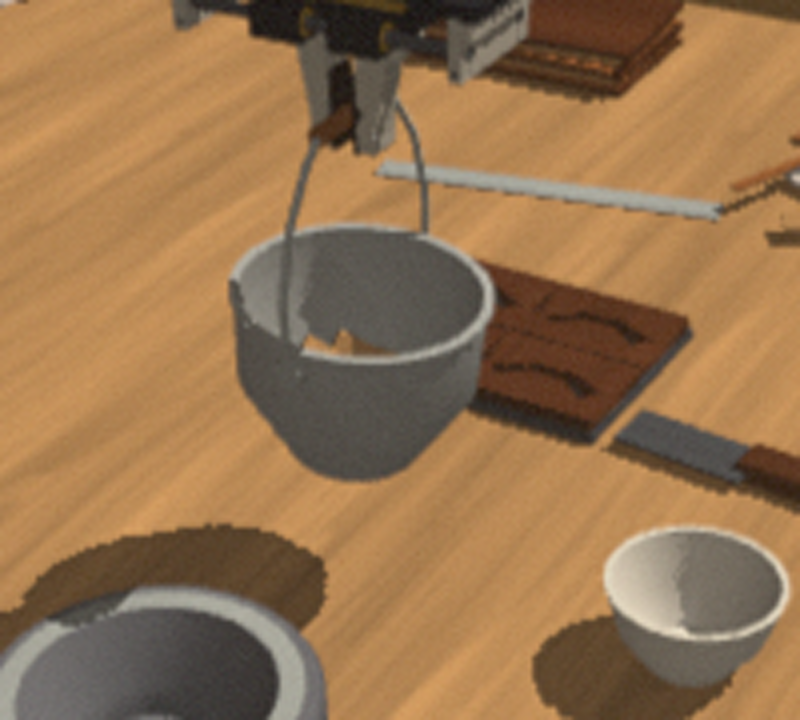

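Request:
apply_moves --plan '[[255, [0, -0.1, 0], 0], [255, [0, -0.2, 0], 0], [255, [0, -0.3, 0], 0], [255, [0, -0.4, 0], 0], [255, [0, -0.5, 0], 0], [255, [0, -0.6, 0], 0], [255, [0, -0.6, 0], 0], [255, [0, -0.6, 0], 0], [255, [0, -0.5, 0], 0], [255, [0, -0.4, 0], 0], [255, [0, -0.3, 0], 0], [255, [0, -0.2, 0], 0]]'

```text
time_s: 34.1
tcp_pos: [0.5503, -0.2351, 0.2924]
eef_rot: [180.0, -0.0, -178.8]
contact_force: [1.6, 0.1, -7.4]
gripper_width: 0.0103
```

Request:
apply_moves --plan '[[255, [0, -0.06, 0], 0], [255, [0, 0, 0], 0], [255, [0, 0, 0], 0], [255, [0, 0, 0], 0]]'

```text
time_s: 34.6
tcp_pos: [0.5503, -0.2369, 0.2926]
eef_rot: [180.0, 0.0, -178.7]
contact_force: [-0.3, -0.8, -7.6]
gripper_width: 0.0106
```

```bash
cat > w.py <<'E'
import sys
from h import *
info()
d=viewer.capture("scene");crop(d["frame"],70,60,280,320,2.3,f"pics/{sys.argv[1]}s.png")
c=viewer.capture("top");crop(c["frame"],260,130,430,290,4.5,f"pics/{sys.argv[1]}t.png")
E
python3 w.py w1
```

```text
t 34.6 tcp [ 0.5503 -0.2369  0.2926] rot [ 180.      0.   -178.71] w 0.0106 F [-0.3 -0.8 -7.6] j [ -4.6  11.4  -3.3  -0.  -75.3   5.9]
```

View pics/w1s.png

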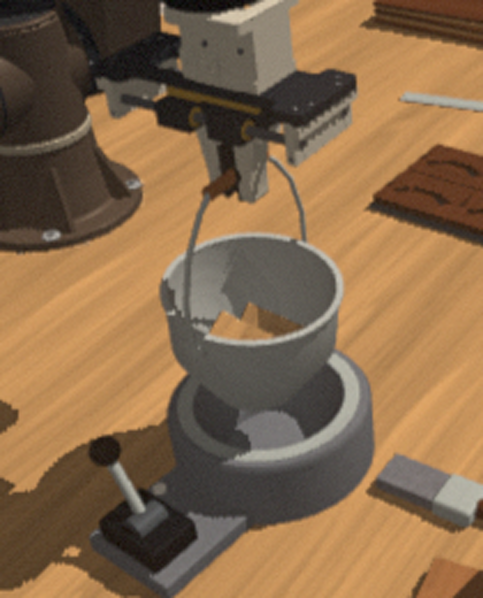

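View pics/w1t.png

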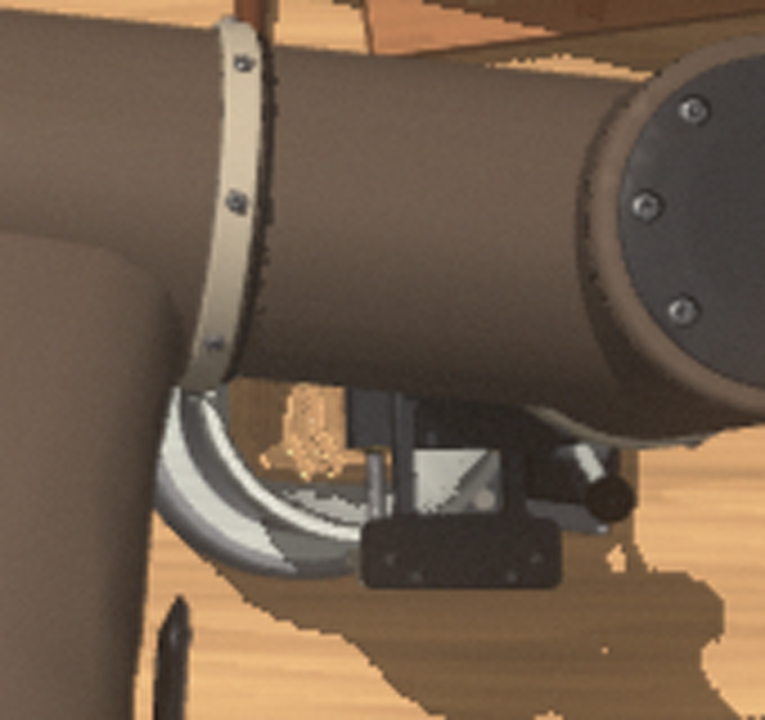

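Run:
```python
from h import *
d=viewer.capture("scene")
z=.2926+.0188+.001-.125-.098+.113   # sleeve at hold
crop(d["frame"],130,150,230,240,8,"pics/w1z.png")
print(z,ray(d,179.6,186.7,z)); 
# predicted rim outline for pail centre seat
for cx in (.545,.55,.555):
  th=np.linspace(0,2*np.pi,90); P=np.array([proj(d,[cx+.079*np.cos(a),-.2369+.079*np.sin(a),z]) for a in th]); print(cx,(P.min(0)-[130,150]+.5)*8,(P.max(0)-[130,150]+.5)*8)
```

```text
0.20240000000000002 [ 0.55946109 -0.24795238  0.2024    ]
0.545 [61.46874258 89.22903084] [696.5768789  454.03653667]
0.55 [76.83603011 94.0576849 ] [713.13265614 460.49489869]
0.555 [92.27459019 98.90694815] [729.7639341  466.98502983]
```

View pics/w1z.png

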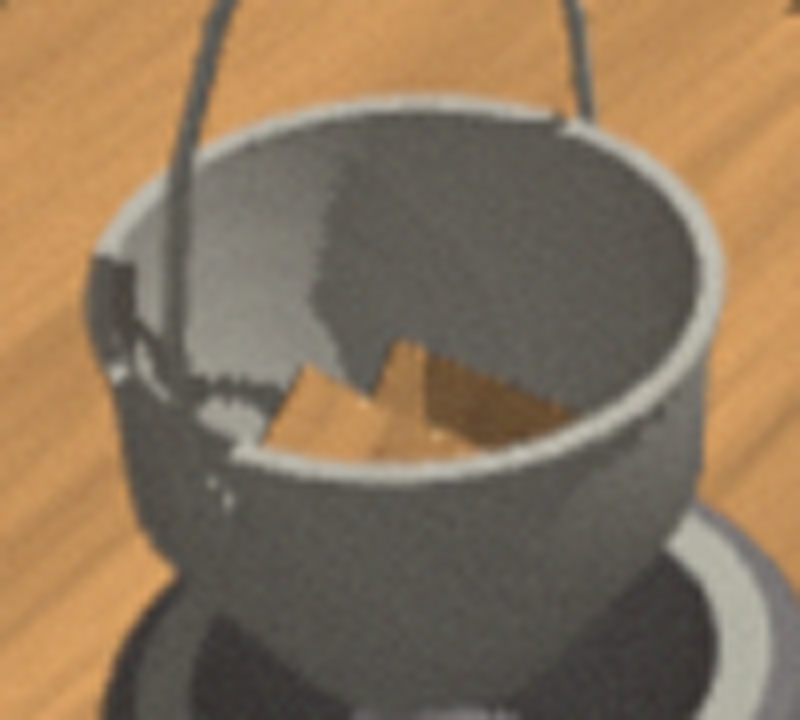

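Request:
apply_moves --plan '[[255, [0.06, 0, 0], 0], [255, [0, 0, 0.1], 0], [255, [0, 0, 0.2], 0], [255, [0, 0, 0.2], 0], [255, [0, 0, 0.2], 0], [255, [0, 0, 0.2], 0], [255, [0, 0, 0.15], 0], [255, [0, 0, 0.1], 0], [255, [0, 0, 0.1], 0], [255, [0, 0, 0.05], 0], [255, [0, 0, 0.05], 0], [255, [0, 0, 0], 0]]'

```text
time_s: 36.25
tcp_pos: [0.5481, -0.2374, 0.2263]
eef_rot: [-180.0, 0.1, -178.7]
contact_force: [-0.4, 2.7, 0.3]
gripper_width: 0.0103
```

```bash
python3 w.py w2
```

```text
t 36.25 tcp [ 0.5481 -0.2374  0.2263] rot [-1.7997e+02  1.4000e-01 -1.7873e+02] w 0.0103 F [-0.4  2.7  0.3] j [ -4.7  13.2  -9.6   0.  -67.    5.9]
```

View pics/w2s.png

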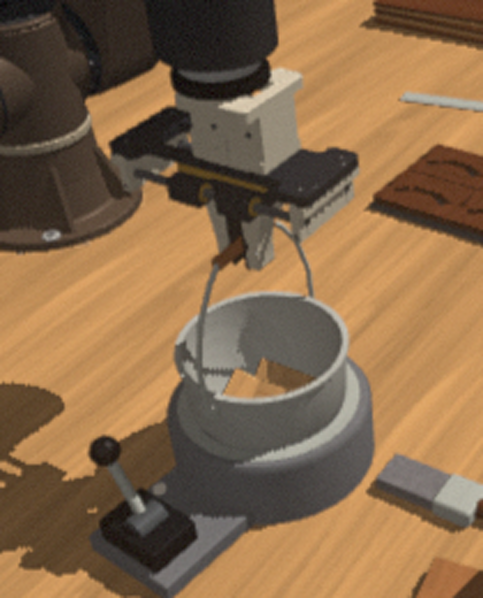

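Request:
apply_moves --plan '[[255, [0, 0.04, 0], 0], [255, [0, 0, 0.05], 0], [255, [0, 0, 0.03], 0], [255, [0, 0, 0], 0]]'

```text
time_s: 36.85
tcp_pos: [0.5502, -0.2362, 0.2255]
eef_rot: [-179.8, 0.5, -178.7]
contact_force: [0.1, 5.4, 17.8]
gripper_width: 0.0102
```

Request:
apply_moves --plan '[[255, [0, 0, -0.05], 0], [205, [0, 0, -0.02], 0], [205, [0, 0, 0], 0], [205, [0, 0, 0], 0]]'

```text
time_s: 37.35
tcp_pos: [0.5469, -0.2355, 0.224]
eef_rot: [180.0, -0.1, -178.8]
contact_force: [-0.1, 0.0, -0.4]
gripper_width: 0.0174
```

```bash
python3 w.py w3
python3 - <<'E'
from h import *
d=viewer.capture("scene")
crop(d["frame"],130,150,250,290,5,"pics/w3z.png")
th=np.linspace(0,2*np.pi,180)
for cx,cy in ((.55,-.2365),):
  P=np.array([proj(d,[cx+.079*np.cos(a),cy+.079*np.sin(a),.133]) for a in th]); print((P.min(0)-[130,150]+.5)*5,(P.max(0)-[130,150]+.5)*5)
E
```

```text
t 37.35 tcp [ 0.5469 -0.2355  0.224 ] rot [ 1.8000e+02 -6.0000e-02 -1.7876e+02] w 0.0174 F [-0.1  0.  -0.4] j [ -4.5  13.3  -9.9   0.  -66.9   5.7]
[ 76.82124332 189.06388392] [456.34610103 425.99797495]
```

View pics/w3z.png

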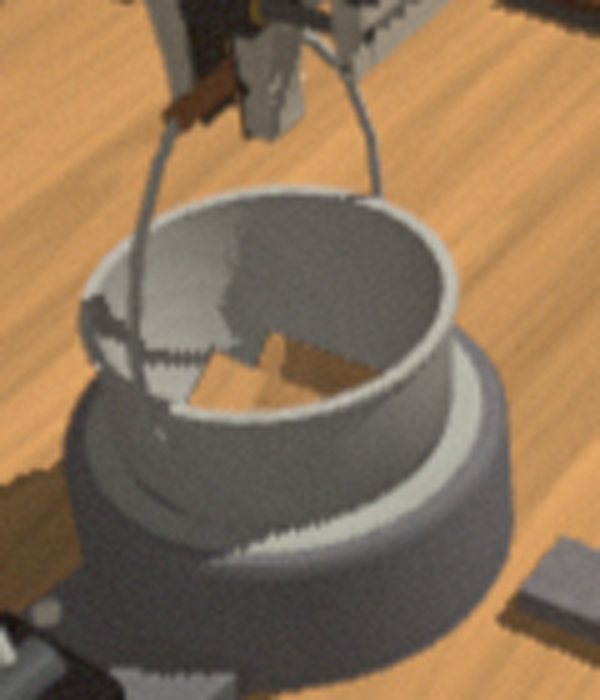

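View pics/w3t.png

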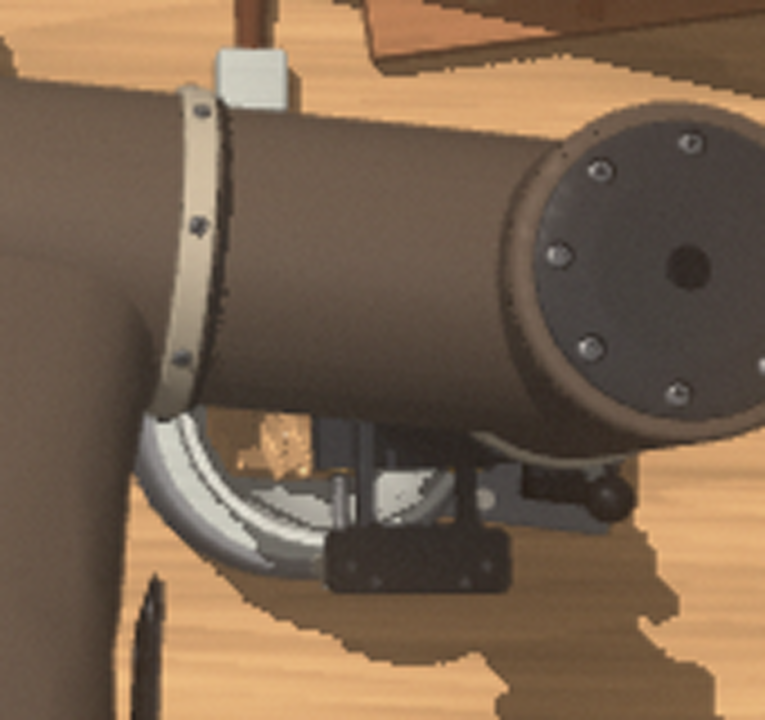

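Request:
apply_moves --plan '[[205, [-0.39, 0, 0.03], 0], [205, [-0.38, 0, 0.09], 0], [205, [-0.36, 0, 0.15], 0], [205, [-0.34, 0, 0.21], 0], [205, [-0.3, 0, 0.26], 0], [255, [0, 0, 0], 0], [255, [0, 0, 0], 0]]' --squeeze 5

```text
time_s: 38.38
tcp_pos: [0.6345, -0.2333, 0.1864]
eef_rot: [180.0, -0.2, -178.8]
contact_force: [-3.3, 0.1, -4.1]
gripper_width: 0.0119
```

```bash
python3 w.py w4
```

```text
t 38.38 tcp [ 0.6345 -0.2333  0.1864] rot [ 1.7996e+02 -1.7000e-01 -1.7877e+02] w 0.0119 F [-3.3  0.1 -4.1] j [ -3.7  22.2  -2.2  -0.  -65.8   5. ]
```

View pics/w4s.png

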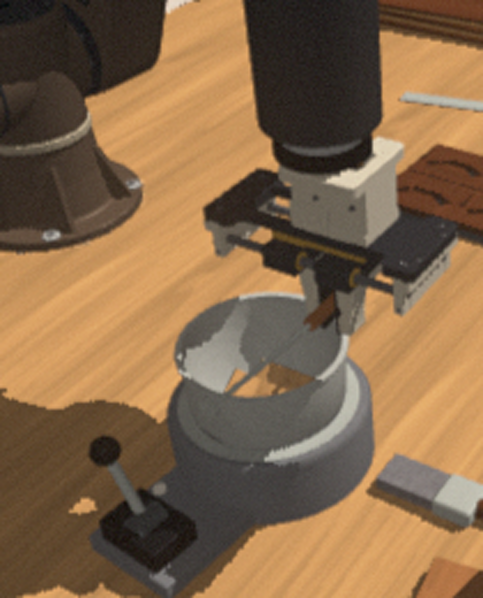

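Request:
apply_moves --plan '[[255, [-0.2, 0, 0.36], 0], [255, [-0.2, 0, 0.35], 0], [255, [-0.18, 0, 0.37], 0], [255, [-0.12, 0, 0.4], 0], [255, [-0.08, 0, 0.4], 0], [255, [0, 0, 0], 0]]'

```text
time_s: 39.22
tcp_pos: [0.6744, -0.2323, 0.0909]
eef_rot: [180.0, -0.1, -178.7]
contact_force: [2.9, 1.7, -0.5]
gripper_width: 0.0115
```

```bash
python3 w.py w5
```

```text
t 39.23 tcp [ 0.6744 -0.2323  0.0909] rot [ 1.7997e+02 -1.3000e-01 -1.7875e+02] w 0.0115 F [ 2.9  1.7 -0.5] j [ -3.4  29.8  -3.1  -0.  -57.2   4.7]
```

View pics/w5s.png

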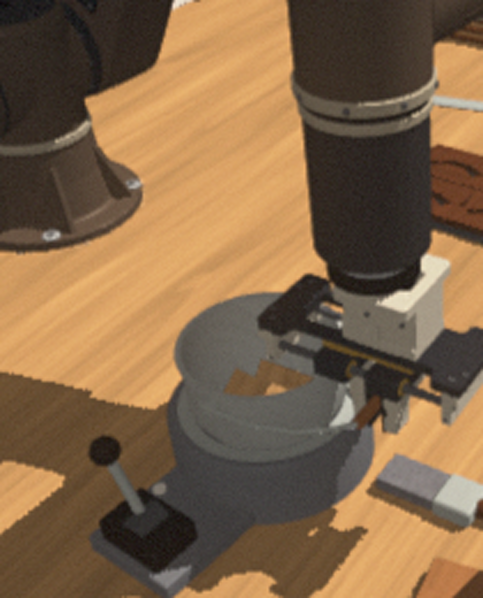

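Request:
apply_moves --plan '[[165, [0, 0, 0], 0], [165, [0, 0, 0], 0], [165, [0, 0, 0], 0], [165, [0, 0, -0.3], 0], [165, [0, 0, -0.5], 0], [165, [0, 0, -0.7], 0], [165, [0, 0, -0.7], 0], [200, [-0.4, 0, -0.5], 0], [255, [-0.5, 0, -0.3], 0], [255, [0, 0.8, 0], 0], [255, [0, 0.8, 0], 0], [255, [0, 0, 0], 0]]'

```text
time_s: 40.83
tcp_pos: [0.7182, -0.1491, 0.2452]
eef_rot: [180.0, 0.1, -178.6]
contact_force: [-1.0, 0.1, -0.6]
gripper_width: 0.0005
```

```bash
python3 w.py w6
python3 - <<'E'
from h import *
d=viewer.capture("scene")
crop(d["frame"],130,150,260,290,5,"pics/w6z.png")
E
```

```text
t 40.83 tcp [ 0.7182 -0.1491  0.2452] rot [ 1.7999e+02  8.0000e-02 -1.7858e+02] w 0.0005 F [-1.   0.1 -0.6] j [  3.4  25.5  10.7  -0.  -75.1  -2. ]
```

View pics/w6z.png

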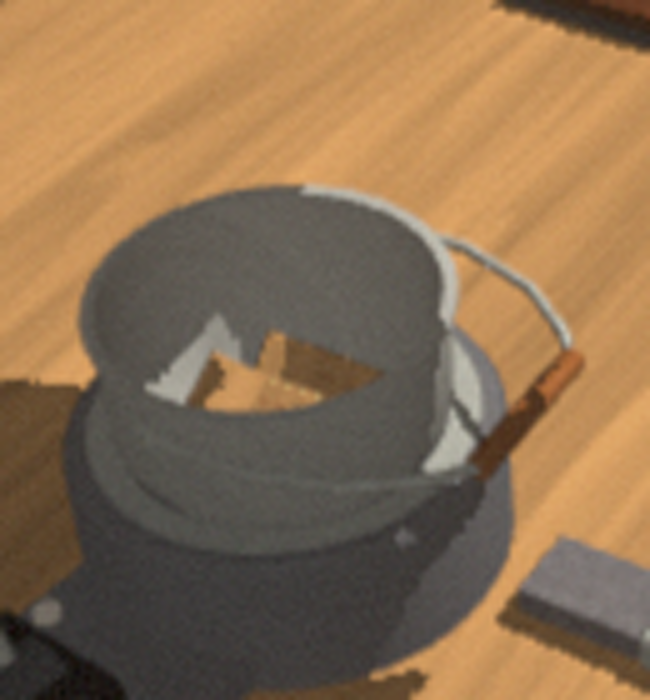

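View pics/w6t.png

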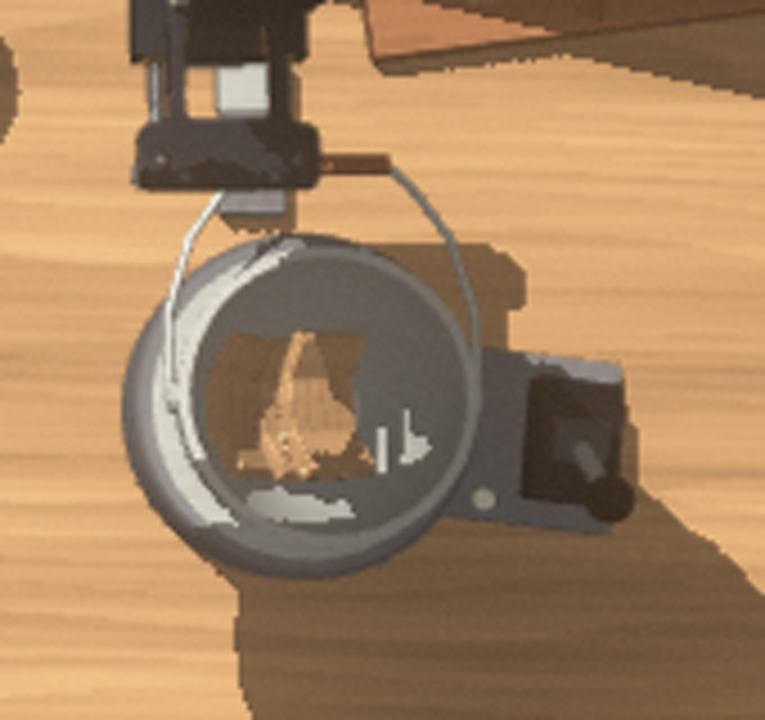

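Run:
```python
from h import *
c=viewer.capture("top"); d=viewer.capture("scene")
crop(c["frame"],285,175,375,265,7,"pics/w7z.png")
th=np.linspace(0,2*np.pi,180)
for cx,cy in ((.55,-.2365),):
  P=np.array([proj(c,[cx+.079*np.cos(a),cy+.079*np.sin(a),.133]) for a in th]); print((P.min(0)-[285,175]+.5)*7,(P.max(0)-[285,175]+.5)*7)
# grip right end triangulation (y=-.2745)
print(tri(c,(390/4.5+260,163/4.5+130),d,(482/5+130,462/5+150)))
```

```text
[105.18635023  70.3059288 ] [571.16272379 537.14747228]
[ 0.6772953  -0.2711373   0.12455547]
```

View pics/w7z.png

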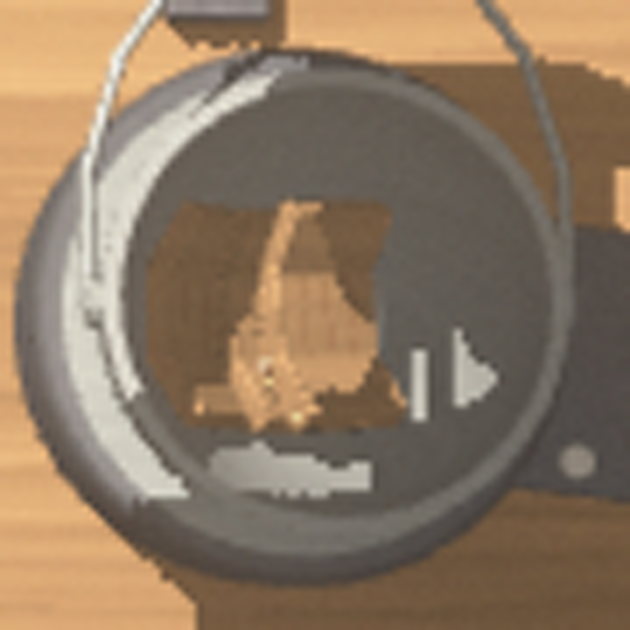

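Request:
apply_moves --plan '[[255, [0.34, -0.3, 0], 0], [255, [0.6, -0.5, 0], 0], [255, [0.7, -0.6, 0], 0], [255, [0.7, -0.6, 0], 0], [255, [0.7, -0.6, 0], 0], [255, [0.7, -0.6, 0], 0], [255, [0.7, -0.6, 0], 0], [255, [0.6, -0.5, 0], 0], [255, [0.4, -0.35, 0], 0], [255, [0, 0, 0.5], 0], [255, [0, 0, 0.5], 0], [255, [0, 0, 0], 0]]'

```text
time_s: 42.58
tcp_pos: [0.4488, -0.3902, 0.192]
eef_rot: [179.9, -0.2, -178.8]
contact_force: [0.3, 0.0, 0.4]
gripper_width: 0.0004
```

```bash
python3 w.py w8
```

```text
t 42.58 tcp [ 0.4488 -0.3902  0.192 ] rot [ 179.9    -0.18 -178.85] w 0.0004 F [0.3 0.  0.4] j [-22.2  14.6 -12.5  -0.  -63.2  23.4]
```

View pics/w8s.png

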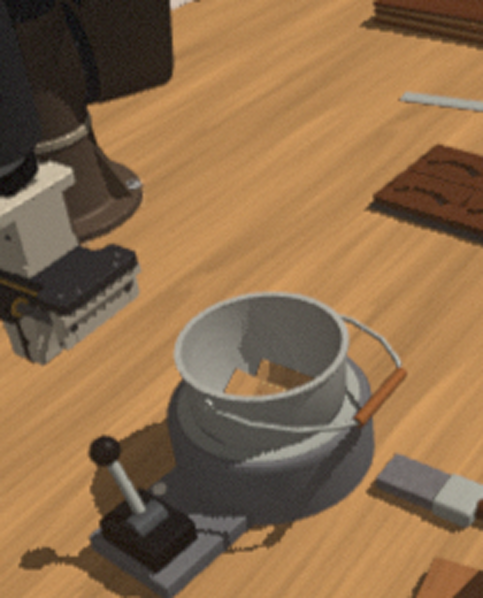

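View pics/w8t.png

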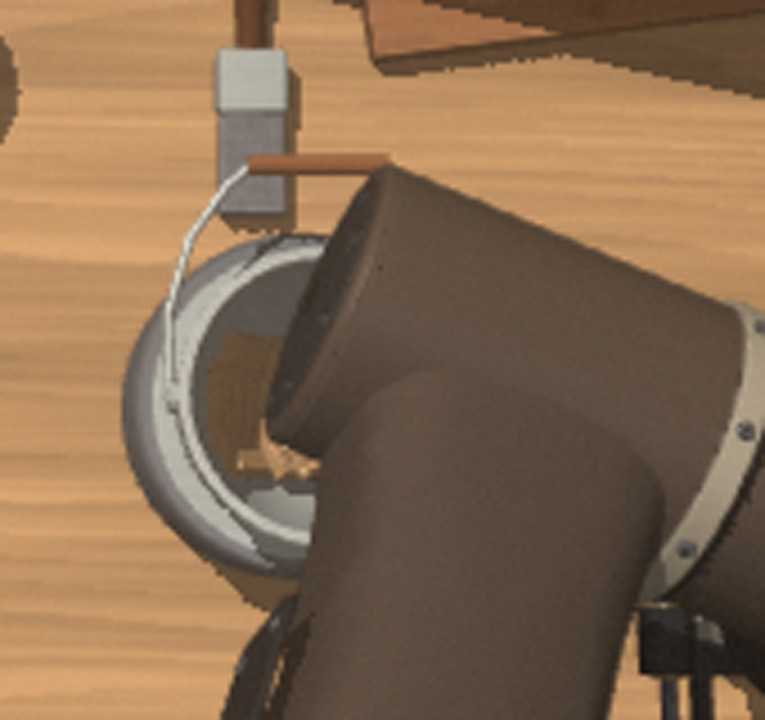

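Request:
apply_moves --plan '[[255, [0, 0, 0.6], 0], [255, [0, 0, 0.7], 0], [255, [0, 0, 0.58], 0], [255, [0, 0, 0], 0], [255, [-0.2, -0.02, 0], 0], [255, [-0.3, -0.04, 0], 0], [255, [-0.3, -0.04, 0], 0], [255, [-0.3, -0.04, 0], 0], [255, [-0.3, -0.03, 0], 0], [255, [-0.3, -0.03, 0], 0], [255, [-0.1, -0.02, 0], 0], [255, [0, 0, 0], 0]]'

```text
time_s: 44.18
tcp_pos: [0.5403, -0.3986, 0.0989]
eef_rot: [179.9, -0.2, -178.8]
contact_force: [-3.2, 0.9, 0.7]
gripper_width: 0.001
```

```bash
python3 w.py w9
```

```text
t 44.17 tcp [ 0.5403 -0.3986  0.0989] rot [ 1.7993e+02 -1.7000e-01 -1.7875e+02] w 0.001 F [-3.2  0.9  0.7] j [-19.8  25.9  -8.6  -0.  -55.6  21.1]
```

View pics/w9s.png

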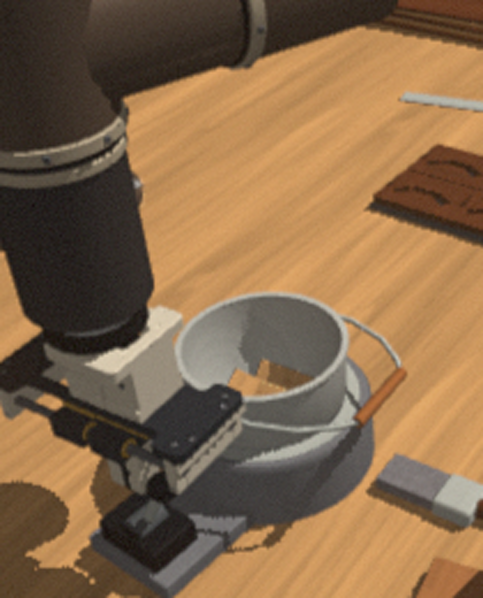

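Request:
apply_moves --plan '[[255, [-0.1, 0, 0], 0], [255, [-0.05, 0, 0], 0], [255, [0, 0, 0], 0]]'

```text
time_s: 44.65
tcp_pos: [0.541, -0.3985, 0.0987]
eef_rot: [179.8, -0.8, -178.8]
contact_force: [-24.4, 0.7, 10.9]
gripper_width: 0.0005
```

Hard stop reached. Back off, rise and check.

Request:
apply_moves --plan '[[255, [0.3, 0, 0], 0], [255, [0.5, 0, 0], 0], [255, [0.5, 0, 0], 0], [255, [0, 0, -0.6], 0], [255, [0, 0, -0.8], 0], [255, [0, 0, -0.8], 0], [255, [0, -0.8, -0.6], 0], [255, [0, -0.8, 0], 0], [255, [0, -0.6, 0], 0], [255, [0, 0, 0], 0]]'

```text
time_s: 45.9
tcp_pos: [0.4866, -0.5122, 0.2391]
eef_rot: [-180.0, 0.1, -178.9]
contact_force: [0.1, 0.1, -1.3]
gripper_width: 0.0004
```

```bash
python3 w.py w10
python3 - <<'E'
from h import *
c=viewer.capture("top");d=viewer.capture("scene");cv2.imwrite("pics/ft.png",c["frame"]);cv2.imwrite("pics/fs.png",d["frame"])
print("knob expected", (proj(c,[.571,-.399,.108])-[260,130])*4.5,(proj(d,[.571,-.399,.108])-[70,60])*2.3)
E
```

```text
t 45.9 tcp [ 0.4866 -0.5122  0.2391] rot [-1.7995e+02  8.0000e-02 -1.7886e+02] w 0.0004 F [ 0.1  0.1 -1.3] j [-30.7  23.1   6.1  -0.  -73.   31.9]
knob expected [618.98857296 364.24621402] [162.14498458 485.59060271]
```

View pics/w10s.png

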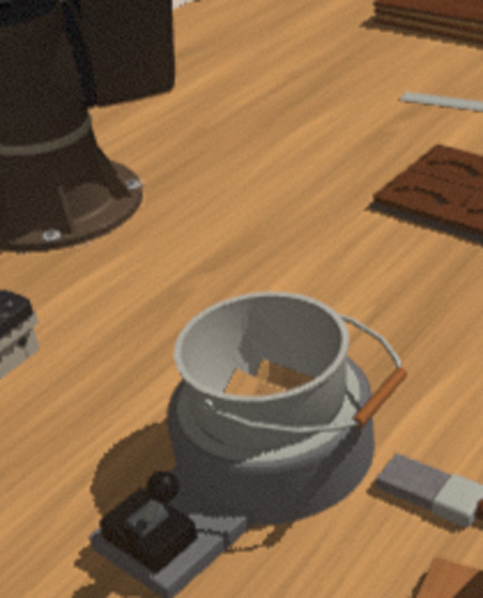

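View pics/ft.png

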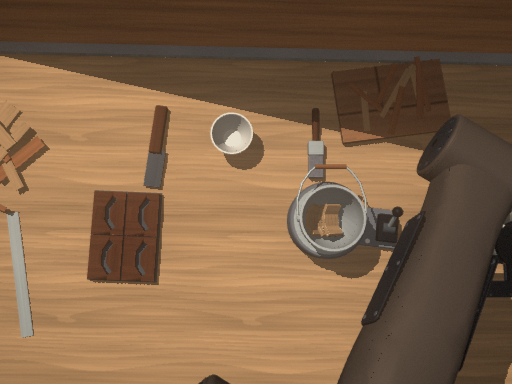

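```bash
python3 -c "
from plant import close_job; print(close_job())"
```

```text
the job is handed in; nothing more can be done
None
```

I finished every step of the task and handed the job in at about 46 s of the 208 s allowed. No verdict is reported.

**What I did:** I put all four pulls in the pail, raised the bail and lifted the pail by its grip. I then seated it in the well, laid the bail down to the +x side and pushed the lever over to its stop.

**What the last checks showed:**
- **Pail:** in both views the rim matches the outline expected for a pail sitting home and level at the measured seat, to within about 1–2 mm. A light press while seating it met a firm 18 N.
- **Bail:** the end of the grip measured about 0.125 m high, which puts the bail roughly 0.05 rad from flat.
- **Lever:** pushing further met a hard stop at about 24 N. After I backed off, the knob was within a pixel or two of its expected end position.
- **Pulls:** all four cavities are empty and no pull lies on the bench. The pulls overlap in the pail, so I did not count all four there.
- **Bowl, brush and knife:** they look unmoved in the last top view; I did not measure them.

**What went wrong on the way:**
- Raising the bail dragged and slightly tipped the pail about 40 mm towards +x, because my arc pulled on it. I lowered it until it stood on the bench with the bail about 5° from upright (estimated from the images), then took a fresh grip before lifting.
- I saw no sign of the grip slackening or of a pull being knocked aside.

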